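# Load the culture box: lid up on its folding stay, dish in, stay broken, lid down

## Task

Put the petri dish away in the culture box on the worktop: raise the lid by its tab just until the folding stay on the front snaps straight and locks, without wrenching the stay, and let go so that the lid stands on it. Set the dish down flat inside on the box floor, then press gently on the stay's knob to break the joint and let the lid come down onto the rim, fully shut, without forcing or slamming it. Leave the things standing around where they are.

Things in the scene. Friction and masses are not known exactly. Their poses are not given: they have to be found in the camera images.
- culture_box: White box fixed on the worktop, 98 (x) by 200 (y) by 85 mm high without lid. Origin on the worktop under its centre; x to the back, y left along its length, z up. Inside 84 by 186 mm, solid floor 38 mm above the worktop. Lid hinge on the left (+y) top edge, stay on the front (-x). The raised lid leans over the opening, its free edge up to 65 mm in from the hinge: most room in the right half.
- lid_hinge (a point): Mid point of the lid's hinge axis (parallel to the box's x): box y +100 mm, z 89 mm. Turns with the lid. The lid (202 by 98 by 12 mm, about 0.9 kg) falls shut unless the stay is locked; the damped hinge (0.9 N m per rad/s) lets it sink in about 3 s, at most 1.1 rad/s.
- lid_tab (a point): Centre of the grey pull tab on the lid's free (right) edge, 20 mm before its middle: a flat tongue 24 mm wide along the box's x, 14 mm thick, 40 mm long beyond the edge; this point is 22 mm beyond the edge, 224 mm from the hinge axis. Frame as the box's when shut, turns with the lid. Pinched across its width from above, it can turn between the pads as the lid swings, the gripper staying upright.
- lid (a joint): Lid angle in rad: 0 shut, grows as the free edge rises. The stay comes straight at 1.33 to 1.48 rad: its lower bracket sits at another place on its slotted rail each time, so the angle must be felt (the pull at the tab rises steeply). There the stay snaps over by its spring; let go, the lid sinks back about 0.03 rad and stands.
- stay_knee (a joint): Angle of the stay's knee in rad: about 0 folded (lid shut; -0.1 to 0.2), 2.72 links in line, 3.08 at its stop (locked past centre). Two steel links of 74 mm on the front of the box: the lower starts on the box's rail 115 mm (6 mm either way) right of the hinge axis and 16 mm below it, the upper ends on the lid 90 mm from the axis. A spring (0.06 N m) drives the knee straight and over.
- stay_clamp (a joint): Give in m of the rubber-bushed lower bracket of the stay along the box's y: 0 at rest, 3.5 N per mm. Pulling the lid on against the straight stay, or pressing it down on the locked stay, strains it; beyond 5 mm either way the stay is wrenched. At the tab that is about 8 N more than the moving lid needs.
- stay_knob (a point): Centre of the black knob on the stay's knee: cylinder of 16 mm diameter, 24 mm long along the box's x, centre 34 mm before the box's front face; 20 to 35 mm above the worktop with the lid shut, 135 mm locked up. Pressed down and left (box -z, +y) it breaks the stay: 3 to 6 N at first, 26 mm left and 28 mm down, then nearly straight down; within 15 mm more the lid's weight carries it on.
- dish_centre (a point): Centre (half-way up) of the closed petri dish, 61 mm in diameter and 12 to 14 mm high, 20 g, lying flat on the worktop to the right of the culture box. z is its upright axis.
- dropper_bottle: Bystander: dropper bottle 39 mm in diameter, 100 mm high, standing behind the dish; origin at its underside.
- timer: Bystander: white lab timer 66 by 62 by 22 mm, to the right of the dish; origin at its underside.
- carton: Bystander: small carton 50 by 55 mm, 70 mm high, left of the culture box; origin at its underside.
Not all that is in view belongs to the job. There is more than one size of the part that bears dish_centre; the job needs the larger.

How it is judged (in metres and radians):
On the way, in this order (a step that is already met when the one before it is completed fails the run):
1. the lid is up, the stay locked past centre, and the fingers are off the lid (value of joint stay_knee above 2.95 rad and value of joint lid above 1 rad and contact force between lid and the arm below 0.1 N and contact force between lid and the fingers below 0.1 N), for 0.3 s.
2. the dish lies flat on the floor inside the box, let go, the lid still locked up (x of dish_centre in the frame of culture_box between -0.042 and 0.042 m and y of dish_centre in the frame of culture_box between -0.093 and 0.093 m and z of dish_centre in the frame of culture_box below 0.049 m and angle between dish_centre's own z axis and vertical below 0.12 rad and contact force between dish and the fingers below 0.05 N and value of joint stay_knee above 2.95 rad), for 0.2 s.
3. the stay is broken and the lid shut (value of joint lid below 0.03 rad and value of joint stay_knee below 0.5 rad), for 0.2 s.
At the end, for the whole second after the job is handed in: The lid is shut (within 0.03 rad) with the stay folded (knee below 0.5 rad), and the dish lies at rest, flat (within 0.12 rad) on the floor inside the culture box (all of step 3 and x of dish_centre in the frame of culture_box between -0.042 and 0.042 m and y of dish_centre in the frame of culture_box between -0.093 and 0.093 m and z of dish_centre in the frame of culture_box below 0.049 m and angle between dish_centre's own z axis and vertical below 0.12 rad and linear speed of dish below 0.02 m/s); the robot touches nothing.
It fails at once if the stay is wrenched: its bushed bracket gives more than 5 mm (value of joint stay_clamp above 0.005 m or value of joint stay_clamp below -0.005 m).
It fails at once if the stay is pressed or squeezed with more than 20 N (contact force between stay_lower and the fingers above 20 N or contact force between stay_lower and the arm above 20 N).
It fails at once if the lid is forced down or slammed (faster than 1.4 rad/s) (velocity of joint lid below -1.4 rad/s).
It fails at once if the dish is dropped into the box instead of set down (horizontal distance between dish_centre and culture_box below 0.1 m and height (world z) of dish_centre below 0.085 m and linear speed of dish above 0.7 m/s).
It fails at once if a bystander is moved by more than 30 mm (distance of any of dropper_bottle, timer, carton from where it was at the start of the episode above 0.03 m).
It also fails if it takes over 72 s, if anything falls off the work surface, if the arm or the gripper's body presses on something with over 40 N, if the wrist force passes 120 N, or if a joint passes its speed limit or range.

## Robot

A 7-joint arm with a two-finger parallel gripper is mounted at the origin on a cart in front of the work surface, level with it; the furniture and walls round the work are solid. World frame = base frame: x ahead of the robot, y to its left, z up, the work surface at z = 0. Lengths are in mm, angles in rad, forces in N, time in s.
With the tool pointing down it reaches from about 400 to 875 mm from the base axis. Payload 4.4 kg.
Tool frame: the origin (TCP) lies at the very end of the fingers, on their centre line; the grasp point (between the pads) lies 19 mm behind it; z points along the fingers, y is the direction in which the jaws open and shut (so a half turn about z gives the same grasp; the last joint's range is limited). The gripper opens to 85 mm and grips with 20 to 120 N. Pads are 22 mm wide; open, the fingers measure 114 mm over their backs; the gripper's body (76 mm by 85 mm) begins 54 mm behind the grasp point. The pads swing forward as they close: fully open they stand 13 mm farther back than shut.
Start: joints at [1.121, 0.628, 0.038, 1.517, -0.027, 0.996, -0.02], TCP at [243.418, -602.715, 231.313] pointing down, gripper open.
Joint ranges: [-3.06, 3.06], [-0.37, 2.12], [-1.25, 1.32], [0.18, 2.47], [-1.1, 4.24], [0.23, 1.98], [-2.94, 2.94]. Speed limits (rad/s): [2.57, 2.57, 3.14, 3.14, 3.14, 3.14, 3.14].

## Interface

Orientations are given as [roll, pitch, yaw] about the fixed x, y, z axes, in that order (R = Rz(yaw) Ry(pitch) Rx(roll)).
In Python, from cell import read_state, get_image, finish_job gives the robot as it stands.
- The arm moves only by the tool carry_out, never from a script. Its argument "series" is a list that holds one entry, the list of rows, each a list of 7 numbers: the shift along the tool's x, y, z in cm, then the turn, a rotation vector about the tool's x, y, z in rad, then the finger opening in cm, from 0 to 8.54. In form: [[[x, y, z, wx, wy, wz, grip], ...]]. A call has 1 to 5 rows; each row is the pose to reach, as a shift and turn from the pose commanded when the call began, along the tool's axes at that moment; what a row does not reach only later rows make up. A row lasts 1/12 s, in which the tool goes at most 41.7 mm and 7.16 degrees, less where a joint would pass 70% of its speed; a pose out of reach is approached as far as the arm can. A call with a gripper value outside its range is refused whole. The fingers move at their own pace and stop on an object; the grip force is fixed at half the most. Time passes only in rows, so rows that repeat a pose let the fingers close. It gives the time, the measured TCP pose, the force and the opening at its end, in the units of the state.
- read_state(): the state, without advancing time (a new reading comes with each control period).
- get_image(name): name is "scene" or "top" or "wrist"; returns a dict with "img" (400x640x3 uint8, blue, green, red), "z_map" (400x640 float32, mm along the optical axis (not along the pixel's ray), 0 where there is no reading), "mtx" (3x3 intrinsics, pixels), "dist" ([k1, k2, p1, p2, k3] as OpenCV has them; the pictures are not rectified), "T" (4x4, takes a point from camera to world coordinates); the wrist camera has in their place "T_tool_cam" (4x4, takes a point from camera to tool coordinates, whose origin is the TCP and whose axes are the flange's). Camera axes: x right, y down, z forward; pixel columns grow to the right and rows downward; lengths in mm; the calibration is good to about 2 mm. A picture is of the moment at which its call begins: read the wrist's pose just before it.
- finish_job(): hands the job in, once; it reports no verdict.
The state is a dict: "clock": time; "qpos": joint angles; "qd": joint speeds; "tau": joint torques, N m; "eef_pos": TCP position; "tool_rot": TCP orientation; "force": force on the tool from outside, world axes, zero at the start; "torque": the same for the moment, N m; "width": finger opening in mm.
Only numpy, scipy, OpenCV 4.12 (cv2) and the standard library are available. Lean on these libraries where they do the work, as an engineer would, in place of code of your own. Each camera call takes 0.05 s, during which the arm holds its last target.

## Working session

There is one attempt and no reset: what is moved stays moved. The work goes in short steps, Python scripts to look and compute and a tool call to move; the robot and the scene stay as the last step left them, time stands still between calls to the robot, and variables do not carry over. Pictures are saved under pics/ and viewed, and the job is handed in when it is done.

Besides the shell and the picture viewer there is one more tool, called as a command line: name --argument value ..., lists and objects as JSON in quotes. carry_out: Moves the arm, as the interface text tells. Its arguments: {"type":"object","properties":{"series":{"type":"array","items":{"type":"array","items":{"type":"array","items":{"type":"number"}}}}},"required":["series"]}

```bash
mkdir -p pics; ls
cat > h.py <<'E'
import numpy as np, cv2
from cell import read_state, get_image, finish_job
def shot(n,fn):
    d=get_image(n); cv2.imwrite('pics/'+fn+'.png',d['img']); np.savez('pics/'+fn+'.npz',**{k:np.array(v) for k,v in d.items()}); return d
def load(fn): return dict(np.load('pics/'+fn+'.npz'))
def world(d,u,v,z=None,T=None):
    T=d['T'] if T is None else T
    p=cv2.undistortPoints(np.array([[[u,v]]],float),d['mtx'],d['dist'])[0,0]
    r=np.array([p[0],p[1],1.])
    if z is None:
        zz=d['z_map'][int(round(v)),int(round(u))]; return T[:3,:3]@(r*zz)+T[:3,3]
    w=T[:3,:3]@r; return T[:3,3]+w*(z-T[2,3])/w[2]
def crop(fn,u0,v0,u1,v1,s,out):
    i=cv2.imread('pics/'+fn+'.png')[v0:v1,u0:u1]; cv2.imwrite('pics/'+out+'.png',cv2.resize(i,None,fx=s,fy=s,interpolation=cv2.INTER_CUBIC))
E
python3 - <<'E'
from h import *
print(read_state())
a=shot('scene','s0');b=shot('top','t0')
print(a['T'],b['T'],b['mtx'])
E
```

```text
pics
{'clock': 0.0, 'qpos': array([ 1.12120481,  0.62932412,  0.03846268,  1.51835626, -0.02700213,
        0.99631089, -0.02001909]), 'qd': array([ 0.00148301, -0.00018744, -0.00116114,  0.00018385, -0.00178811,
        0.00079266,  0.00129078]), 'tau': array([-1.32014825e-04, -5.63405335e+01,  1.22608624e+00, -1.93449891e+01,
        1.09870109e-02,  1.07219210e-02, -2.45719264e-06]), 'eef_pos': array([ 243.16932537, -602.13140734,  230.40748765]), 'tool_rot': array([-3.13971291e+00,  3.39700870e-05,  3.83754797e-01]), 'force': array([0.09082992, 0.63926822, 0.38750757]), 'torque': array([0.02096367, 0.01867392, 0.00647997]), 'width': 85.31251965787233}
[[-5.35765681e-01 -6.49542294e-01  5.39490448e-01 -2.88561470e+02]
 [-8.44366089e-01  4.12918912e-01 -3.41385238e-01  4.48540432e+02]
 [-1.02165803e-03 -6.38429934e-01 -7.69679268e-01  1.30809928e+03]
 [ 0.00000000e+00  0.00000000e+00  0.00000000e+00  1.00000000e+00]] [[-8.10524576e-03 -9.92473753e-01  1.22189008e-01  3.74265063e+02]
 [-9.99810081e-01  1.02089517e-02  1.66005944e-02 -8.31890048e+01]
 [-1.77230759e-02 -1.22031250e-01 -9.92368010e-01  1.42354709e+03]
 [ 0.00000000e+00  0.00000000e+00  0.00000000e+00  1.00000000e+00]] [[468.05413993   0.         321.84846436]
 [  0.         468.05413993 191.76953854]
 [  0.           0.           1.        ]]
```

View pics/s0.png

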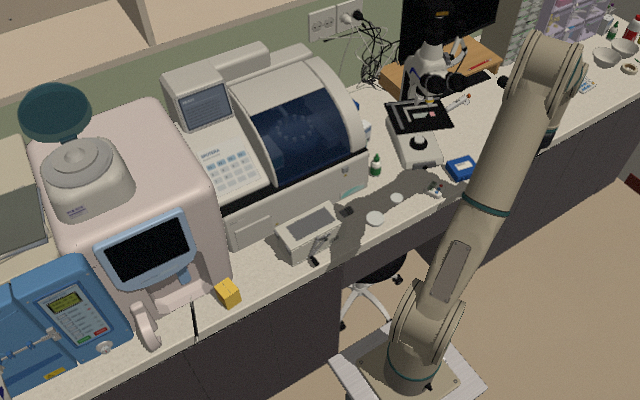

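View pics/t0.png

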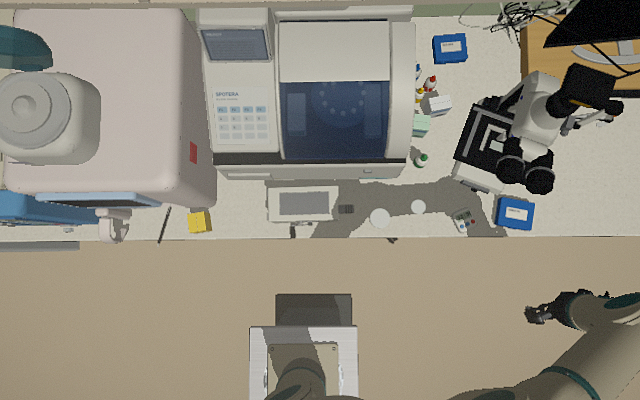

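The scene shows the culture box at top (300,203) with its tab at (346,209) and knob at about (293,231). There are two dish candidates, (380,217) and (418,207). I'll enlarge to compare them.

Run:
```python
from h import *
crop('t0',255,140,495,250,3.3,'t0c'); crop('s0',260,140,480,290,3.6,'s0c')
```

```text
(no output)
```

View pics/t0c.png

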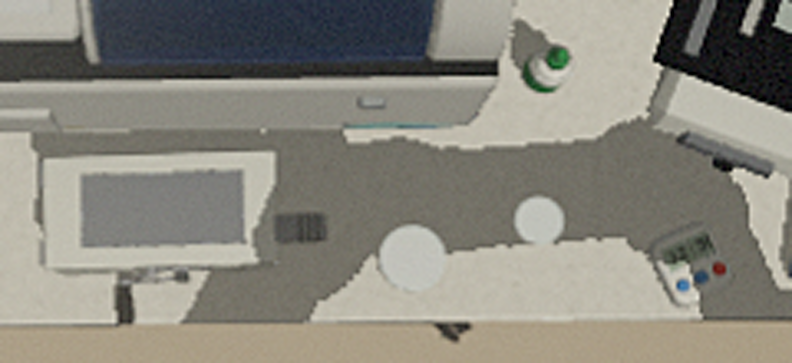

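View pics/s0c.png

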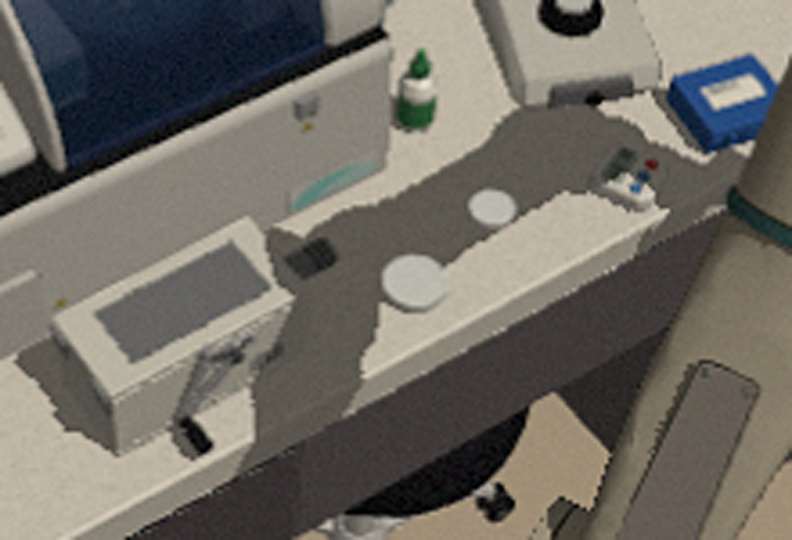

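The larger dish is at crop (412,258), about 66 px across, against about 50 px for the one at (540,220). The larger one is the job's. Next I measure everything.

Run:
```python
from h import *
np.set_printoptions(precision=1,suppress=True)
d=load('t0'); s=load('s0')
c=lambda x,y:(255+x/3.3,140+y/3.3)
cs=lambda x,y:(260+x/3.6,140+y/3.6)
for n,p,z in [('TL',(42,158),97),('TR',(275,152),97),('BR',(259,263),97),('BL',(45,269),97),('tab',(300,228),92),('tabend',(327,228),95),('dish',(412,258),13),('small',(540,220),13),('knob',(124,303),28),('timer',(690,268),22),('dishL',(379,258),13),('dishR',(446,258),13),('dishT',(412,225),13),('dishB',(412,291),13),('greyTL',(81,176),97),('greyTR',(242,170),97),('greyBR',(244,243),97),('greyBL',(82,248),97)]:
    u,v=c(*p); print(n,np.round([u,v],1),world(d,u,v,z),world(d,u,v))
print('scene')
for n,p,z in [('L',(54,322),97),('R-back',(250,218),97),('R-front',(294,292),97),('frontleft',(110,398),97),('tab',(312,258),92),('dish',(414,281),13),('knob',(194,437),28)]:
    u,v=cs(*p); print(n,world(s,u,v,z),world(s,u,v))
```

```text
TL [267.7 187.9] [550.4  93.9  97. ] [550.4  93.9  97.3]
TR [338.3 186.1] [ 553.6 -108.3   97. ] [ 566.8 -110.1   -0.9]
BR [333.5 219.7] [457.5 -93.3  97. ] [460.8 -93.7  44.8]
BL [268.6 221.5] [454.1  90.7  97. ] [460.  103.5  -0.4]
tab [345.9 209.1] [ 487.8 -129.1   92. ] [ 487.1 -128.9   99.4]
tabend [354.1 209.1] [ 487.3 -152.2   95. ] [ 495.8 -157.5   -5.5]
dish [379.8 218.2] [ 466.1 -233.4   13. ] [ 466.4 -233.8    8.7]
small [418.6 206.7] [ 499.8 -350.5   13. ] [ 500.4 -351.9    5.7]
knob [292.6 231.8] [426.9  28.2  28. ] [427.   28.4  26.4]
timer [464.1 221.2] [ 454.5 -481.2   22. ] [ 454.6 -481.8   19.8]
dishL [369.8 218.2] [ 466.4 -203.4   13. ] [ 466.3 -203.2   15. ]
dishR [390.2 218.2] [ 465.9 -264.2   13. ] [ 466.6 -265.7    1.7]
dishT [379.8 208.2] [ 496.3 -234.1   13. ] [ 496.2 -233.9   14.3]
dishB [379.8 228.2] [ 436.1 -232.7   13. ] [ 436.7 -234.1   -0.6]
greyTL [279.5 193.3] [534.3  60.   97. ] [534.4  60.1  96.1]
greyTR [328.3 191.5] [538.1 -79.5  97. ] [538.  -79.5  97.8]
greyBR [328.9 213.6] [474.9 -80.6  97. ] [475.1 -80.6  94. ]
greyBL [279.8 215.2] [471.9  58.9  97. ] [471.9  58.9  96.7]
scene
L [542.9  95.1  97. ] [545.6  94.   93.2]
R-back [ 550.  -106.2   97. ] [ 548.2 -105.1   99.6]
R-front [460.9 -93.4  97. ] [464.  -95.6  92. ]
frontleft [451.   93.7  97. ] [457.1  90.8  87.1]
tab [ 486.5 -129.5   92. ] [ 479.5 -124.3  103. ]
dish [ 464.2 -231.    13. ] [ 461.4 -228.5   17.8]
knob [420.5  33.2  28. ] [419.1  34.   30.5]
```

Run:
```python
from h import *
np.set_printoptions(precision=2,suppress=True)
for f,(u0,u1,v0,v1) in [('t0',(258,362,175,240)),('s0',(260,360,180,280))]:
    d=load(f)
    vv,uu=np.mgrid[v0:v1,u0:u1]
    pts=np.stack([uu.ravel(),vv.ravel()],1).astype(float)
    p=cv2.undistortPoints(pts[:,None],d['mtx'],d['dist'])[:,0]
    z=d['z_map'][vv.ravel(),uu.ravel()]
    P=np.c_[p,np.ones(len(p))]*z[:,None]; W=P@d['T'][:3,:3].T+d['T'][:3,3]
    m=(z>0)&(W[:,2]>88)&(W[:,2]<106)
    Q=W[m]; L=Q[(Q[:,1]>-112)]
    print(f,m.sum(),cv2.minAreaRect(L[:,:2].astype(np.float32)), np.median(L[:,2]))
    for q in np.arange(60,-100,-40): 
        s=L[abs(L[:,1]-q)<8]; print(q,s[:,0].min(),s[:,0].max(),s[:,0].mean())
    T=Q[Q[:,1]<-115]; print('tab',T.min(0),T.max(0),T.mean(0),len(T))
    K=W[(z>0)&(W[:,2]>10)&(W[:,0]<452)&(W[:,0]>400)]
    if len(K): print('knob/stay',len(K),K.min(0),K.max(0)); 
    K=K[K[:,0]<438]
    if len(K): print(K.min(0),K.max(0),K.mean(0))
```

```text
t0 2573 ((515.1851196289062, 7.078582763671875), (237.4252166748047, 131.2904052734375), 85.49537658691406) 96.83778199592962
60 458.10052267012793 552.9065429624325 505.25774015645356
20 457.5637426659586 555.6371980902854 505.07357865381556
-20 460.0472523696234 555.7824662396931 507.36341294080796
-60 459.6666169983667 554.6309801888872 507.320639794227
tab [ 478.92 -149.4    91.9 ] [ 501.97 -115.02  103.75] [ 489.76 -132.91   97.21] 103
knob/stay 103 [411.57 -28.63  18.11] [451.99  36.68 101.13]
[411.57  23.39  18.85] [435.56  36.68  35.91] [423.49  29.74  28.93]
s0 2270 ((522.2960815429688, 8.209281921386719), (238.3428955078125, 151.66561889648438), 89.37212371826172) 97.66954310386302
60 451.6449916181015 595.6061963945365 508.87777475772043
20 454.2111645763418 595.2916177058014 510.790638603062
-20 450.5596962914016 594.2200213249721 508.54107414321317
-60 455.69769136202655 594.4922624011228 510.8713108271936
tab [ 473.47 -224.75   88.03] [ 593.94 -115.17  105.74] [ 540.15 -149.36   96.84] 178
knob/stay 199 [406.76 -41.41  13.42] [451.97  90.24 101.24]
[406.76  21.01  19.08] [436.92  36.89  36.42] [419.45  29.59  28.52]
```

```bash
cat >> h.py <<'E'
from scipy.spatial.transform import Rotation as Ro
def pose():
    s=read_state(); return s,np.array(s['eef_pos']),Ro.from_euler('xyz',s['tool_rot'])
def plan(target,yaw,rp=(np.pi,0)):
    s,p,R=pose(); Rt=Ro.from_euler('xyz',[rp[0],rp[1],yaw])
    d=R.inv().apply(np.array(target)-p)/10; w=(R.inv()*Rt).as_rotvec()
    print('clock',round(s['clock'],2),'pos',np.round(p,1),'rot',np.round(s['tool_rot'],3),'F',np.round(s['force'],1),'w',round(s['width'],1))
    print('shift cm',np.round(d,2),'rotvec',np.round(w,3),'dist mm',np.round(np.linalg.norm(d)*10,0))
def cloud(d):
    vv,uu=np.mgrid[0:400,0:640]; pts=np.stack([uu.ravel(),vv.ravel()],1).astype(float)
    p=cv2.undistortPoints(pts[:,None],d['mtx'],d['dist'])[:,0]; z=d['z_map'].ravel()
    W=(np.c_[p,np.ones(len(p))]*z[:,None])@d['T'][:3,:3].T+d['T'][:3,3]
    W[z<=0]=np.nan; return W.reshape(400,640,3)
E
python3 - <<'E'
from h import *
np.set_printoptions(precision=0,suppress=True)
W=cloud(load('t0'))
Q=W.reshape(-1,3)
for y0 in range(-300,300,50):
    r=[]
    for x0 in range(450,750,25):
        m=(abs(Q[:,0]-x0)<12.5)&(abs(Q[:,1]-y0)<25); r.append(np.nanmax(Q[m,2]) if m.any() else np.nan)
    print(y0,np.array(r))
w=get_image('wrist'); np.set_printoptions(precision=3); print(w['T_tool_cam'])
plan([488,-280,200],np.pi/2+.02)
E
```

```text
-300 [  7.   6.   7.   9.   7.   6. 190. 260. 297. 314. 330. 344.]
-250 [ 21.  24.  20.   6.   9.  63. 191. 264. 299. 315. 335. 345.]
-200 [ 17.  19.  19.   6.   6. 182. 190. 258. 292. 317. 331. 343.]
-150 [ 10. 104. 103.   6.   6. 170. 192. 264. 293. 317. 333. 344.]
-100 [102. 104. 104. 104. 104.  53. 192. 260. 293. 315. 333. 343.]
-50 [102. 107. 105. 103. 104.  39. 190. 263. 295. 317. 331. 343.]
0 [101. 103. 105. 105. 105.  38. 191. 262. 296. 316. 331. 343.]
50 [101. 105. 105. 105. 104.  64. 190. 264. 291. 314. 329. 343.]
100 [100. 102. 104. 103. 102. 118. 191. 207. 225. 239. 251. 263.]
150 [  6.   7.   8.   8.   7. 117. 192. 211. 224. 238. 251. 265.]
200 [  7.   7.   7.   8.   7. 117. 190. 209. 225. 238. 254. 264.]
250 [  8.   7. 426. 436. 437. 437. 438. 439. 438. 438. 437. 437.]
[[   0.      -0.954   -0.3     76.17 ]
 [   1.       0.      -0.001    1.397]
 [   0.001   -0.3      0.954 -142.551]
 [   0.       0.       0.       1.   ]]
clock 0.15 pos [ 243.3 -602.3  230.6] rot [-3.14  -0.     0.384] F [-0.6  0.9  0.2] w 85.3
shift cm [ 34.76 -20.71   3.09] rotvec [-0.001 -0.001 -1.207] dist mm 406.0
```

carry_out --series '[[[3.5, -2.1, 0.3, 0, 0, -0.12, 8.5], [7, -4.2, 0.6, 0, 0, -0.24, 8.5], [10.5, -6.3, 0.9, 0, 0, -0.36, 8.5], [14, -8.4, 1.2, 0, 0, -0.48, 8.5], [17.5, -10.4, 1.5, 0, 0, -0.6, 8.5]]]'

```text
clock: 0.57
eef_pos: [367.4, -438.9, 216.1]
tool_rot: [-3.141, -0.0, 0.989]
force: [0.8, -0.0, -0.6]
width: 84.7
```

Run:
```python
from h import *
plan([488,-220,180],np.pi/2+.02)
```

```text
clock 0.57 pos [ 367.4 -438.9  216.1] rot [-3.141 -0.     0.989] F [ 0.8 -0.  -0.6] w 84.7
shift cm [24.91 -1.94  3.62] rotvec [-0.    -0.    -0.601] dist mm 252.0
```

carry_out --series '[[[4, -0.3, 0.6, 0, 0, -0.12, 8.5], [8, -0.6, 1.2, 0, 0, -0.24, 8.5], [12, -0.9, 1.8, 0, 0, -0.36, 8.5], [16, -1.2, 2.4, 0, 0, -0.48, 8.5], [20, -1.6, 3.0, 0, 0, -0.6, 8.5]]]'

```text
clock: 0.98
eef_pos: [464.8, -263.7, 186.1]
tool_rot: [3.141, 0.0, 1.589]
force: [0.6, -0.2, -0.1]
width: 84.9
```

Run:
```python
from h import *
plan([488,-220,180],np.pi/2+.02)
d=shot('wrist','w1'); s,p,R=pose()
T=np.eye(4);T[:3,:3]=R.as_matrix();T[:3,3]=p
d['T']=T@d['T_tool_cam']; np.savez('pics/w1.npz',**d)
```

```text
clock 0.98 pos [ 464.8 -263.7  186.1] rot [3.141 0.    1.589] F [ 0.6 -0.2 -0.1] w 84.9
shift cm [4.33 2.4  0.61] rotvec [ 0.     0.    -0.001] dist mm 50.0
```

View pics/w1.png

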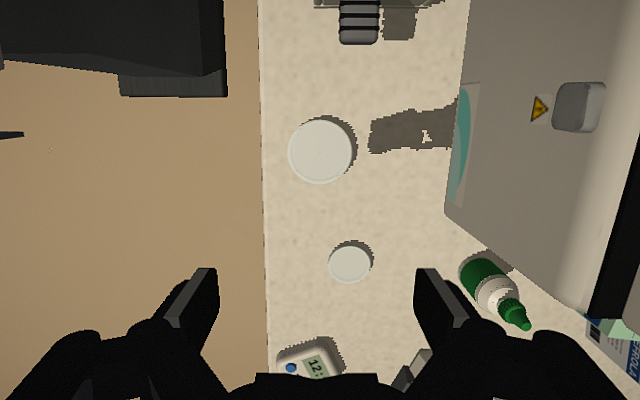

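The wrist view shows the large dish at (321,151), the small one at (350,262) and the tab at (359,22).

Run:
```python
from h import *
np.set_printoptions(precision=1,suppress=True)
d=load('w1')
for n,p,z in [('dish',(321,151.5),13),('dl',(289,151),13),('dr',(354,151),13),('dt',(321,119),13),('db',(321,184),13),('tabL',(340,22),98),('tabR',(379,22),98),('tabtip',(359,43),91)]:
    print(n,world(d,*p,z),world(d,*p))
```

```text
dish [ 473.4 -221.4   13. ] [ 473.4 -221.3   14. ]
dl [ 443.8 -222.    13. ] [ 443.8 -221.9   13.6]
dr [ 504.  -219.9   13. ] [ 505.5 -221.5   -0. ]
dt [ 472.2 -192.2   13. ] [ 472.2 -192.2   13.5]
db [ 474.6 -252.3   13. ] [ 474.6 -252.1   13.5]
tabL [ 480.  -130.3   98. ] [ 480.1 -130.2   97.4]
tabR [ 504.  -129.3   98. ] [ 519.9 -108.1    0.7]
tabtip [ 493.3 -140.6   91. ] [ 493.2 -140.8   92.3]
```

The pose was read after the shot while the arm was still moving, so I'll retake it at rest.

```bash
cat >> h.py <<'E'
def wshot(fn):
    s,p,R=pose(); d=get_image('wrist'); T=np.eye(4);T[:3,:3]=R.as_matrix();T[:3,3]=p
    d['T']=T@d['T_tool_cam']; cv2.imwrite('pics/'+fn+'.png',d['img']); np.savez('pics/'+fn+'.npz',**{k:np.array(v) for k,v in d.items()}); return d
E
python3 - <<'E'
from h import *
d=wshot('w2'); crop('w2',250,0,450,200,3,'w2c'); plan([488,-150,140],np.pi/2+.02)
E
```

```text
clock 1.08 pos [ 467.7 -257.1  185.7] rot [ 3.14  -0.005  1.598] F [-0.  -0.7 -0.1] w 85.0
shift cm [10.63  2.31  4.64] rotvec [ 0.002 -0.005  0.007] dist mm 118.0
```

View pics/w2c.png

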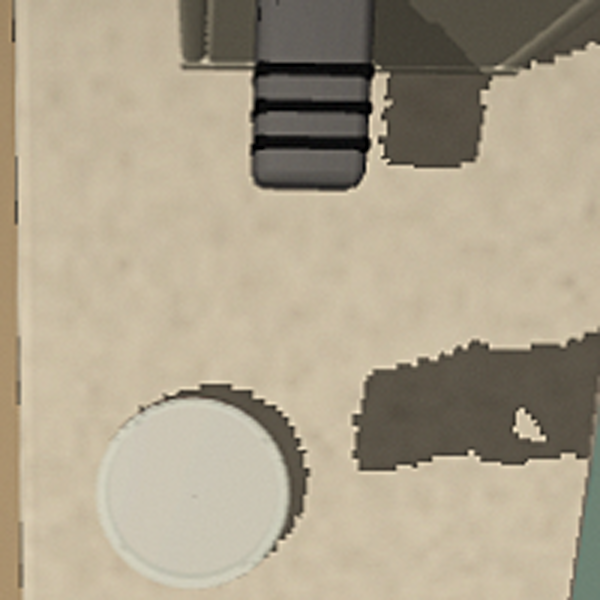

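Run:
```python
from h import *
np.set_printoptions(precision=1,suppress=True)
d=load('w2')
c=lambda x,y:(250+x/3,y/3)
for n,p,z in [('dish',(195,492),13),('dl',(98,492),13),('dr',(289,492),13),('tabL',(252,155),97),('tabR',(370,155),97),('tabtip',(310,182),97),('tabtiplow',(310,189),85),('tL2',(256,75),97),('tR2',(373,75),97),('lidedge',(310,68),97)]:
    u,v=c(*p);print(n,world(d,u,v,z),world(d,u,v))
```

```text
dish [ 468.2 -233.3   13. ] [ 468.2 -233.    14.4]
dl [ 438.  -234.3   13. ] [ 438.1 -234.1   14.3]
dr [ 497.6 -232.2   13. ] [ 498.9 -234.5   -0.8]
tabL [ 477.2 -147.2   97. ] [ 477.3 -146.9   95. ]
tabR [ 502.  -146.3   97. ] [ 517.  -132.3   -0.4]
tabtip [ 489.7 -152.1   97. ] [ 489.8 -152.    96.3]
tabtiplow [ 491.  -152.1   85. ] [ 490.8 -152.4   87.8]
tL2 [ 477.3 -131.9   97. ] [ 477.3 -132.    97.4]
tR2 [ 501.4 -130.9   97. ] [ 501.5 -130.8   96.5]
lidedge [ 488.3 -130.1   97. ] [ 488.2 -130.4   98. ]
```

carry_out --series '[[[4, 0.8, 1, 0, 0, 0, 8.5], [8, 1.6, 2, 0, 0, 0, 8.5], [12.3, 2.5, 3, 0, 0, 0, 8.5], [12.3, 2.5, 3, 0, 0, 0, 8.5]]]'

```text
clock: 1.42
eef_pos: [488.4, -133.2, 155.3]
tool_rot: [-3.141, -0.006, 1.594]
force: [1.0, 0.9, 0.3]
width: 85.1
```

Run:
```python
from h import *
plan([489.5,-134,74],np.pi/2+.02); d=shot('scene','s2'); crop('s2',240,130,440,290,4,'s2c')
```

```text
clock 1.42 pos [ 488.4 -133.2  155.3] rot [-3.141 -0.006  1.594] F [1.  0.9 0.3] w 85.1
shift cm [-0.13  0.12  8.13] rotvec [-0.001 -0.006  0.003] dist mm 81.0
```

View pics/s2c.png

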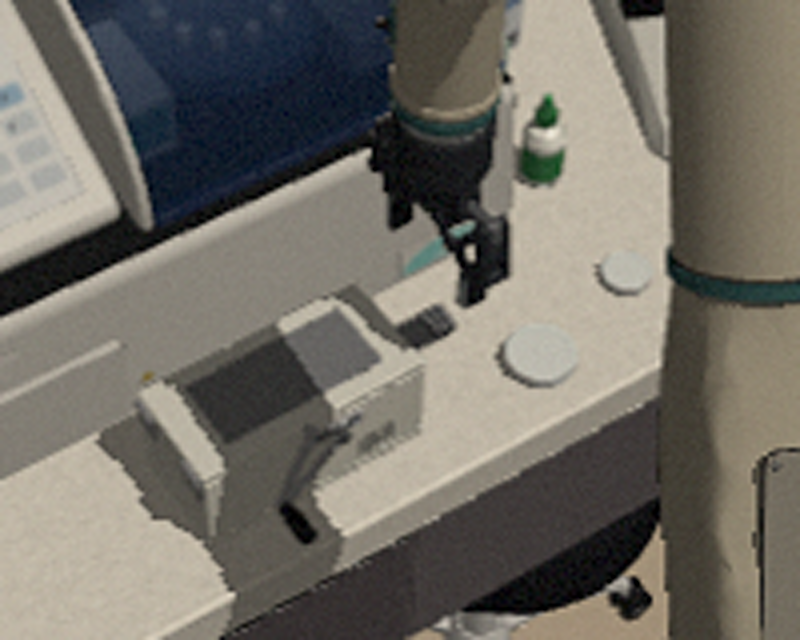

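The gripper hangs right over the tab at crop (430,325), so I descend.

carry_out --series '[[[-0.1, 0.1, 3, 0, 0, 0, 8.5], [-0.1, 0.1, 6, 0, 0, 0, 8.5], [-0.1, 0.1, 8.1, 0, 0, 0, 8.5], [-0.1, 0.1, 8.1, 0, 0, 0, 8.5], [-0.1, 0.1, 8.1, 0, 0, 0, 8.5]]]'

```text
clock: 1.88
eef_pos: [487.7, -144.2, 74.8]
tool_rot: [-3.139, 0.0, 1.582]
force: [0.1, -0.0, 0.2]
width: 84.8
```

carry_out --series '[[[0, 0, 0, 0, 0, 0, 4], [0, 0, 0, 0, 0, 0, 2], [0, 0, 0, 0, 0, 0, 1.5], [0, 0, 0, 0, 0, 0, 1.5], [0, 0, 0, 0, 0, 0, 1.5]]]'

```text
clock: 2.3
eef_pos: [489.0, -143.3, 76.1]
tool_rot: [3.14, 0.0, 1.584]
force: [0.2, -0.1, -0.8]
width: 24.6
```

Run:
```python
from h import *
plan([489.5,-134,74],np.pi/2+.02); wshot('w3')
```

```text
clock 2.3 pos [ 489.  -143.3   76.1] rot [3.14  0.    1.584] F [ 0.2 -0.1 -0.8] w 24.6
shift cm [0.93 0.06 0.21] rotvec [ 0.001  0.    -0.007] dist mm 10.0
```

View pics/w3.png

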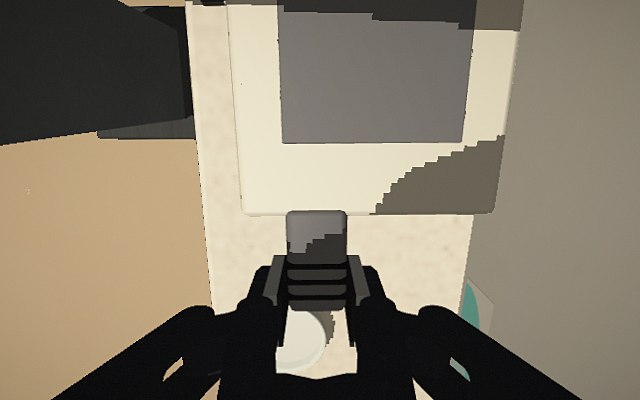

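The grip sits about 10 mm too far out on the tab. I'll open slightly, shift in 7 mm and close again.

carry_out --series '[[[0, 0, 0, 0, 0, 0, 4], [0, 0, 0, 0, 0, 0, 4], [0.7, 0, 0.2, 0, 0, 0, 4], [0.7, 0, 0.2, 0, 0, 0, 4], [0.7, 0, 0.2, 0, 0, 0, 4]]]'

```text
clock: 2.77
eef_pos: [488.3, -135.2, 73.1]
tool_rot: [-3.141, -0.0, 1.585]
force: [0.4, -0.6, -0.5]
width: 40.2
```

carry_out --series '[[[0, 0, 0, 0, 0, 0, 4], [0, 0, 0, 0, 0, 0, 1.5], [0, 0, 0, 0, 0, 0, 1.5], [0, 0, 0, 0, 0, 0, 1.5], [0, 0, 0, 0, 0, 0, 1.5]]]'

```text
clock: 3.18
eef_pos: [489.3, -136.1, 73.6]
tool_rot: [3.14, 0.0, 1.584]
force: [1.7, 0.4, 2.0]
width: 22.9
```

Run:
```python
from h import *
plan([489.5,-134,74],np.pi/2+.02); print(read_state()['torque'],read_state()['qpos'])
```

```text
clock 3.18 pos [ 489.3 -136.1   73.6] rot [3.14  0.    1.584] F [1.7 0.4 2. ] w 22.9
shift cm [ 0.21  0.02 -0.04] rotvec [ 0.002  0.    -0.006] dist mm 2.0
[ 0.01041245 -0.2423841   0.2881695 ] [ 0.35053678  0.68232365 -0.20013797  2.03925422  0.29498405  0.44526976
 -0.05954388]
```

carry_out --series '[[[0.07, 0, -1.82, 0, 0, 0, 1.5], [0.29, 0, -3.63, 0, 0, 0, 1.5], [0.65, 0, -5.42, 0, 0, 0, 1.5], [1.16, 0, -7.17, 0, 0, 0, 1.5], [1.8, 0, -8.88, 0, 0, 0, 1.5]]]'

```text
clock: 3.6
eef_pos: [488.8, -116.8, 161.9]
tool_rot: [3.141, -0.002, 1.585]
force: [4.7, 4.0, -12.6]
width: 23.3
```

```bash
cat >> h.py <<'E'
def arc(a0,angs,hy=92,hz=89,r=228):
    "rows from lid angle a0 to angs, and estimate of angle from measured pose"
    s,p,R=pose(); print('t',round(s['clock'],2),'p',np.round(p,1),'rot',np.round(s['tool_rot'],3),'F',np.round(s['force'],1),'w',round(s['width'],1))
    gz=p[2]+19; print('lid est',np.arctan2(gz-hz,hy-p[1]),'r',np.hypot(gz-hz,hy-p[1]))
    for a in angs: print(a,np.round([r*(np.cos(a0)-np.cos(a))/10,-r*(np.sin(a)-np.sin(a0))/10],2))
E
python3 - <<'E'
from h import *
arc(.4,[.48,.56,.64,.72,.8]); wshot('w4'); arc(.8,[.88,.96,1.04,1.1,1.15])
E
```

```text
t 3.6 p [ 488.8 -116.8  161.9] rot [ 3.141e+00 -2.000e-03  1.585e+00] F [  4.7   4.  -12.6] w 23.3
lid est 0.41464726723248185 r 228.11767484464946
0.48 [ 0.78 -1.65]
0.56 [ 1.68 -3.23]
0.64 [ 2.71 -4.74]
0.72 [ 3.86 -6.16]
0.8 [ 5.12 -7.48]
t 3.65 p [ 488.8 -115.6  164.5] rot [ 3.140e+00 -1.000e-03  1.586e+00] F [ 0.5  3.9 -3.4] w 23.0
lid est 0.4272742185929942 r 228.07080567557387
0.88 [ 1.36 -1.22]
0.96 [ 2.81 -2.32]
1.04 [ 4.34 -3.31]
1.1 [ 5.54 -3.96]
1.15 [ 6.57 -4.46]
```

View pics/w4.png

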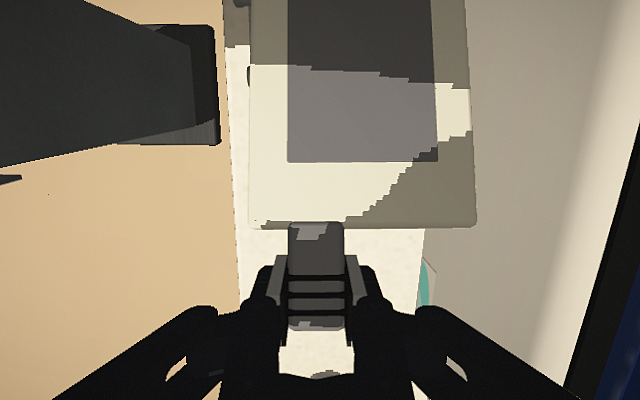

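The tab is held at (316,275), the lid is rising and the forces are moderate. I carry on along the arc.

carry_out --series '[[[0.78, 0, -1.65, 0, 0, 0, 1.5], [1.68, 0, -3.23, 0, 0, 0, 1.5], [2.71, 0, -4.74, 0, 0, 0, 1.5], [3.86, 0, -6.16, 0, 0, 0, 1.5], [5.12, 0, -7.48, 0, 0, 0, 1.5]]]'

```text
clock: 4.07
eef_pos: [487.7, -66.1, 235.9]
tool_rot: [-3.141, -0.001, 1.584]
force: [6.8, 1.9, -14.9]
width: 22.8
```

carry_out --series '[[[1.36, 0, -1.22, 0, 0, 0, 1.5], [2.81, 0, -2.32, 0, 0, 0, 1.5], [4.34, 0, -3.31, 0, 0, 0, 1.5], [5.54, 0, -3.96, 0, 0, 0, 1.5], [6.57, 0, -4.46, 0, 0, 0, 1.5]]]'

```text
clock: 4.48
eef_pos: [486.3, -1.0, 280.5]
tool_rot: [-3.14, 0.001, 1.584]
force: [4.7, 0.2, -13.7]
width: 23.3
```

Run:
```python
from h import *
wshot('w5'); arc(1.15,[1.18,1.21,1.24,1.26,1.28]); print(read_state()['torque'],read_state()['qpos'])
```

```text
t 4.53 p [486.3   1.4 281.6] rot [-3.141e+00 -1.000e-03  1.586e+00] F [ 2.   1.4 -7.5] w 22.6
lid est 1.1662913910275194 r 230.13252363713377
1.18 [ 0.63 -0.27]
1.21 [ 1.26 -0.52]
1.24 [ 1.91 -0.75]
1.26 [ 2.34 -0.9 ]
1.28 [ 2.78 -1.03]
[-0.22794353 -0.44644705  0.03330527] [ 0.19310753  0.34847631 -0.34114289  1.88644539  0.1414871   0.93095853
 -0.19841318]
```

View pics/w5.png

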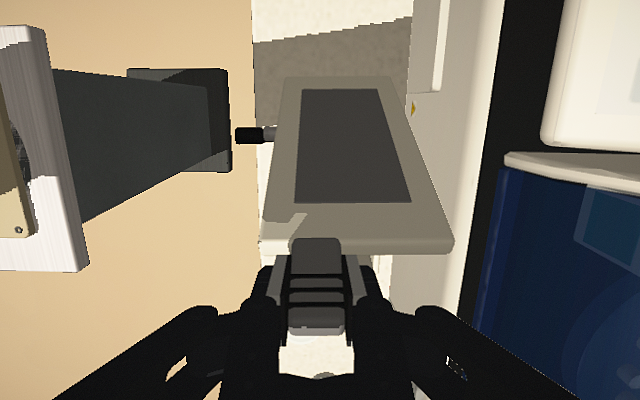

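carry_out --series '[[[0.63, 0, -0.2, 0, 0, 0, 1.5], [1.26, 0, -0.4, 0, 0, 0, 1.5], [1.9, 0, -0.6, 0, 0, 0, 1.5], [2.3, 0, -0.75, 0, 0, 0, 1.5], [2.7, 0, -0.85, 0, 0, 0, 1.5]]]'

```text
clock: 4.95
eef_pos: [485.8, 25.4, 290.3]
tool_rot: [-3.14, 0.001, 1.583]
force: [-1.6, -3.6, -1.1]
width: 22.8
```

```bash
cat >> h.py <<'E'
def tang(hy=92,hz=89):
    s,p,R=pose(); a=np.arctan2(p[2]+19-hz,hy-p[1]); F=s['force']
    print('t',round(s['clock'],2),'p',np.round(p,1),'a',round(a,3),'r',round(np.hypot(p[2]+19-hz,hy-p[1]),1),'F',np.round(F,1),'tan',round(F[1]*np.sin(a)+F[2]*np.cos(a),2),'rad',round(-F[1]*np.cos(a)+F[2]*np.sin(a),2),'w',round(s['width'],1))
E
python3 - <<'E'
from h import *
tang(); arc(1.28,[1.29,1.3,1.31,1.32,1.33])
E
```

```text
t 4.95 p [485.8  25.4 290.3] a 1.277 r 230.1 F [-1.6 -3.6 -1.1] tan -3.73 rad -0.07 w 22.8
t 4.95 p [485.8  25.4 290.3] rot [-3.140e+00  1.000e-03  1.583e+00] F [-1.6 -3.6 -1.1] w 22.8
lid est 1.2770218006929455 r 230.12071257311146
1.29 [ 0.22 -0.06]
1.3 [ 0.44 -0.13]
1.31 [ 0.66 -0.19]
1.32 [ 0.88 -0.24]
1.33 [ 1.1 -0.3]
```

carry_out --series '[[[0.2, 0, -0.06, 0, 0, 0, 1.5], [0.4, 0, -0.12, 0, 0, 0, 1.5], [0.6, 0, -0.17, 0, 0, 0, 1.5], [0.6, 0, -0.17, 0, 0, 0, 1.5]]]'

```text
clock: 5.28
eef_pos: [485.7, 32.0, 292.0]
tool_rot: [-3.141, 0.0, 1.584]
force: [-3.2, -3.3, 2.1]
width: 22.8
```

Run:
```python
from h import *
tang(); d=shot('scene','s3'); crop('s3',220,130,400,280,4,'s3c'); tang()
```

```text
t 5.28 p [485.7  32.  292. ] a 1.307 r 230.0 F [-3.2 -3.3  2.1] tan -2.61 rad 2.86 w 22.8
t 5.33 p [485.7  31.8 292. ] a 1.306 r 230.0 F [-4.1 -4.   2.1] tan -3.28 rad 3.04 w 22.7
```

View pics/s3c.png

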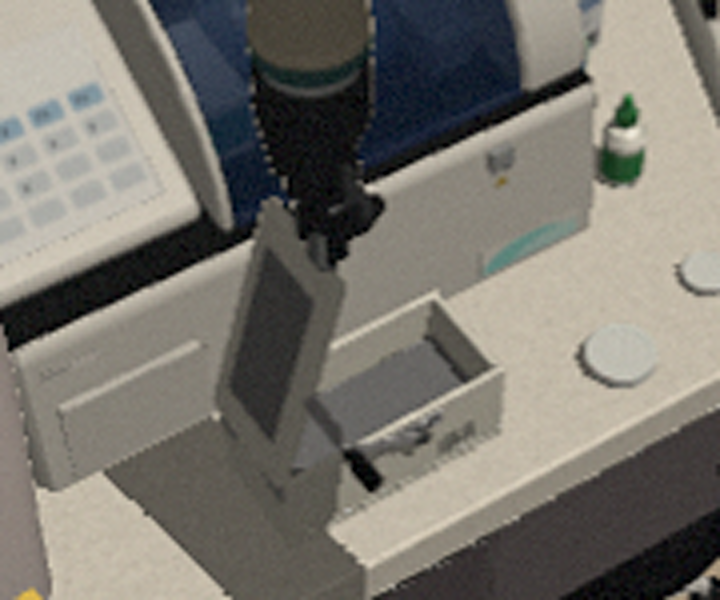

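The knob is at crop (365,468) and the stay is still clearly bent. I continue in 5–6 mm steps.

carry_out --series '[[[0.2, 0, -0.06, 0, 0, 0, 1.5], [0.4, 0, -0.12, 0, 0, 0, 1.5], [0.6, 0, -0.17, 0, 0, 0, 1.5], [0.6, 0, -0.17, 0, 0, 0, 1.5]]]'

```text
clock: 5.67
eef_pos: [485.6, 37.8, 293.5]
tool_rot: [-3.14, 0.001, 1.584]
force: [-4.3, -2.7, 1.3]
width: 23.0
```

Run:
```python
from h import *
tang(); d=shot('scene','s4'); crop('s4',220,130,400,280,4,'s4c'); tang()
```

```text
t 5.67 p [485.6  37.8 293.5] a 1.333 r 230.0 F [-4.3 -2.7  1.3] tan -2.31 rad 1.93 w 23.0
t 5.72 p [485.6  37.6 293.5] a 1.332 r 230.0 F [-3.4 -2.6  1.2] tan -2.24 rad 1.81 w 23.0
```

View pics/s4c.png

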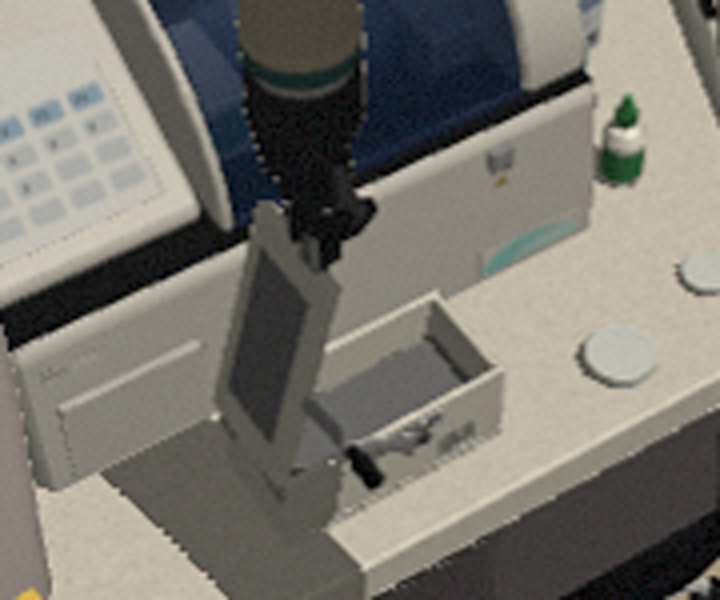

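carry_out --series '[[[0.2, 0, -0.05, 0, 0, 0, 1.5], [0.4, 0, -0.1, 0, 0, 0, 1.5], [0.6, 0, -0.14, 0, 0, 0, 1.5], [0.6, 0, -0.14, 0, 0, 0, 1.5]]]'

```text
clock: 6.05
eef_pos: [485.5, 44.3, 294.9]
tool_rot: [-3.14, -0.0, 1.584]
force: [-4.5, -2.4, 1.4]
width: 22.7
```

Run:
```python
from h import *
np.set_printoptions(precision=1,suppress=True)
tang(); d=shot('scene','s5'); crop('s5',280,220,350,280,10,'s5c'); tang()
```

```text
t 6.05 p [485.5  44.3 294.9] a 1.362 r 229.9 F [-4.5 -2.4  1.4] tan -2.01 rad 1.87 w 22.7
t 6.1 p [485.5  44.2 294.8] a 1.361 r 229.9 F [-5.3 -2.3  2. ] tan -1.81 rad 2.42 w 22.5
```

View pics/s5c.png

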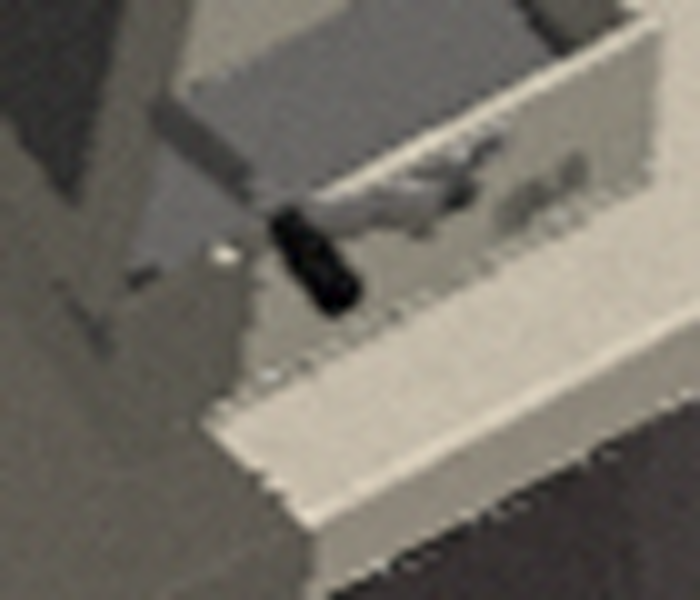

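Run:
```python
from h import *
np.set_printoptions(precision=1,suppress=True)
for f in ['s3','s4','s5']:
    d=load(f); W=cloud(d)[225:265,290:330].reshape(-1,3)
    I=d['img'][225:265,290:330].reshape(-1,3).max(1)
    m=(I<35)&(W[:,0]<450)&(W[:,0]>400)&(W[:,2]>40); print(f,m.sum(),np.median(W[m],0),W[m].min(0),W[m].max(0))
# geometry
for e in (109,112,115,118,121):
  for a in (1.30,1.33,1.36):
    B=np.array([e,-16.]);U=90*np.array([np.cos(a),np.sin(a)]); v=U-B; D=np.linalg.norm(v)
    if D<148:
        h=np.sqrt(74**2-D*D/4); n=np.array([v[1],-v[0]])/D; K=(U+B)/2
        print(e,a,'knee ang offset',2*np.arcsin(D/148),'K y,z world',92-(K+h*n)[0],89+(K+h*n)[1],92-(K-h*n)[0],89+(K-h*n)[1])
    else: print(e,a,'straight')
```

```text
s3 39 [421.1  44.  112.9] [403.4  37.6 104.6] [445.   48.5 118.6]
s4 39 [420.3  42.3 113.6] [408.3  35.5 103.9] [441.6  46.9 120.6]
s5 41 [420.6  41.2 116.7] [404.6  35.4 104.9] [441.5  46.2 124.9]
109 1.3 knee ang offset 2.2420412922192656 K y,z world 0.6669952534853962 144.86012300791953 50.25811017030174 103.86011367962784
109 1.33 knee ang offset 2.3130497114550668 K y,z world 4.034365223503656 143.94755443032733 49.502789967461254 105.45579958256667
109 1.36 knee ang offset 2.3892555506429636 K y,z world 7.543922871581074 142.81114416820483 48.624597198191196 107.19667005097362
112 1.3 knee ang offset 2.304074570584824 K y,z world 1.102937995623094 143.9271880730717 46.822167428164036 104.79304861447565
112 1.33 knee ang offset 2.3814370814416264 K y,z world 4.613606684077766 142.78660592120468 45.923548506887144 106.61674809168932
112 1.36 knee ang offset 2.465964020143178 K y,z world 8.316348521305159 141.36800718479353 44.8521715484671 108.63980703438494
115 1.3 knee ang offset 2.372152118135039 K y,z world 1.6670259351638492 142.7677420554367 43.25807948862328 105.9524946321
[... 343 characters left out ...]
329756963883 39.5250976199292 107.38693911790854
118 1.33 knee ang offset 2.5449320546875027 K y,z world 6.3699127810882175 139.54463724857732 38.16724240987669 109.85871676431671
118 1.36 knee ang offset 2.6587633884015474 K y,z world 10.780036264439232 137.21237367039578 36.388483805333024 112.7954405487827
121 1.3 knee ang offset 2.5343295864246063 K y,z world 3.370412082737019 139.54439436642124 35.55469334105011 109.17584232112614
121 1.33 knee ang offset 2.6486111293359356 K y,z world 7.760062685839614 137.2238101589523 33.777092505125296 112.17954385394172
121 1.36 knee ang offset 2.7958842548963956 K y,z world 13.004556131725508 133.92304378621213 31.16396393804674 116.08477043296634
```

carry_out --series '[[[0.2, 0, -0.04, 0, 0, 0, 1.5], [0.4, 0, -0.08, 0, 0, 0, 1.5], [0.6, 0, -0.11, 0, 0, 0, 1.5], [0.6, 0, -0.11, 0, 0, 0, 1.5]]]'

```text
clock: 6.43
eef_pos: [485.3, 50.4, 296.0]
tool_rot: [-3.14, -0.0, 1.584]
force: [-5.2, -2.4, 1.9]
width: 22.5
```

```bash
cat >> h.py <<'E'
def knob(f):
    tang(); d=shot('scene',f); crop(f,280,220,350,280,10,f+'c'); tang()
    W=cloud(d)[225:265,290:330].reshape(-1,3)
    I=d['img'][225:265,290:330].reshape(-1,3).max(1)
    m=(I<35)&(W[:,0]<450)&(W[:,0]>400)&(W[:,2]>40); print(f,m.sum(),np.round(np.median(W[m],0),1))
E
python3 -c "
from h import *
knob('s6')"
```

```text
t 6.43 p [485.3  50.4 296. ] a 1.389 r 229.8 F [-5.2 -2.4  1.9] tan -2.03 rad 2.32 w 22.5
t 6.48 p [485.3  50.4 296. ] a 1.389 r 229.8 F [-4.5 -2.1  2.4] tan -1.64 rad 2.78 w 22.7
s6 40 [419.3  39.  119.1]
```

carry_out --series '[[[0.15, 0, -0.03, 0, 0, 0, 1.5], [0.3, 0, -0.06, 0, 0, 0, 1.5], [0.4, 0, -0.08, 0, 0, 0, 1.5], [0.4, 0, -0.08, 0, 0, 0, 1.5]]]'

```text
clock: 6.82
eef_pos: [485.3, 54.4, 296.7]
tool_rot: [-3.14, -0.001, 1.584]
force: [-3.8, -2.4, 0.8]
width: 23.0
```

```bash
python3 -c "
from h import *
knob('s7')"
```

```text
t 6.82 p [485.3  54.4 296.7] a 1.407 r 229.8 F [-3.8 -2.4  0.8] tan -2.25 rad 1.23 w 23.0
t 6.87 p [485.3  54.4 296.7] a 1.406 r 229.8 F [-4.8 -3.6  1.7] tan -3.3 rad 2.26 w 22.9
s7 40 [421.7  37.7 121.6]
```

View pics/s7c.png

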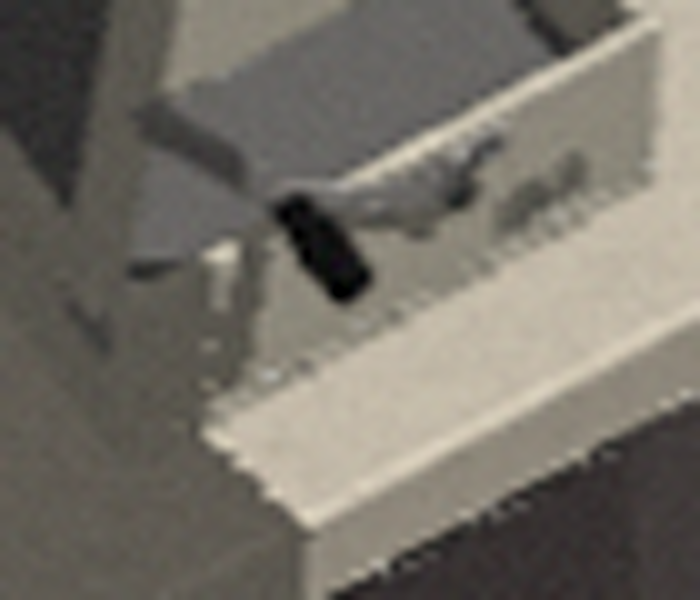

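The knob is moving up at a growing rate (z 119 to 122). I continue in 4 mm steps.

carry_out --series '[[[0.15, 0, -0.03, 0, 0, 0, 1.5], [0.3, 0, -0.05, 0, 0, 0, 1.5], [0.4, 0, -0.06, 0, 0, 0, 1.5], [0.4, 0, -0.06, 0, 0, 0, 1.5]]]'

```text
clock: 7.2
eef_pos: [485.1, 58.6, 297.3]
tool_rot: [-3.14, -0.001, 1.584]
force: [-5.4, -1.9, 0.3]
width: 23.0
```

```bash
python3 -c "
from h import *
knob('s8')"
```

```text
t 7.2 p [485.1  58.6 297.3] a 1.425 r 229.7 F [-5.4 -1.9  0.3] tan -1.8 rad 0.54 w 23.0
t 7.25 p [485.2  58.6 297.3] a 1.425 r 229.8 F [-4.4 -2.1  2.3] tan -1.73 rad 2.53 w 22.9
s8 40 [420.4  35.6 123.8]
```

carry_out --series '[[[0.1, 0, -0.02, 0, 0, 0, 1.5], [0.2, 0, -0.03, 0, 0, 0, 1.5], [0.3, 0, -0.04, 0, 0, 0, 1.5], [0.3, 0, -0.04, 0, 0, 0, 1.5]]]'

```text
clock: 7.58
eef_pos: [485.1, 61.9, 297.8]
tool_rot: [-3.14, -0.001, 1.585]
force: [-4.0, -3.3, 0.3]
width: 22.8
```

```bash
python3 -c "
from h import *
knob('s9')"
```

```text
t 7.58 p [485.1  61.9 297.8] a 1.439 r 229.8 F [-4.  -3.3  0.3] tan -3.22 rad 0.69 w 22.8
t 7.63 p [485.1  61.2 297.7] a 1.436 r 229.7 F [-4.4 -3.8  0.5] tan -3.66 rad 0.96 w 22.5
s9 44 [421.3  22.7 136.4]
```

View pics/s9c.png

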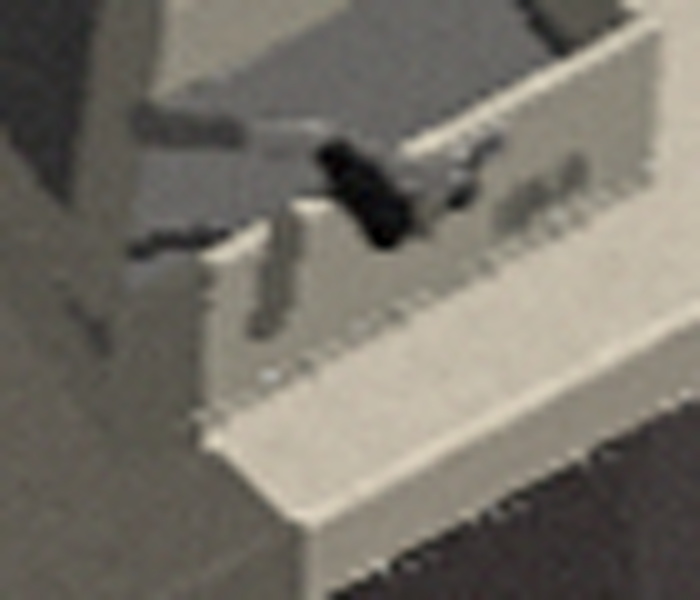

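carry_out --series '[[[0, 0, 0, 0, 0, 0, 1.5], [0, 0, 0, 0, 0, 0, 1.5]]]'

```text
clock: 7.8
eef_pos: [485.1, 60.7, 297.6]
tool_rot: [-3.14, 0.0, 1.584]
force: [-4.2, -2.4, 1.5]
width: 22.4
```

```bash
python3 -c "
from h import *
knob('s10')"
```

```text
t 7.8 p [485.1  60.7 297.6] a 1.434 r 229.7 F [-4.2 -2.4  1.5] tan -2.23 rad 1.78 w 22.4
t 7.85 p [485.1  60.7 297.6] a 1.434 r 229.7 F [-5.  -3.1  0.9] tan -2.98 rad 1.36 w 22.7
s10 42 [421.1  19.2 140.7]
```

The stay snapped straight past centre: the knob is now at about (19,141) in y and z, crop (360,190). I release and rise.

carry_out --series '[[[0, 0, 0, 0, 0, 0, 3], [0, 0, 0, 0, 0, 0, 4], [0, 0, 0, 0, 0, 0, 5], [0, 0, 0, 0, 0, 0, 6], [0, 0, 0, 0, 0, 0, 6]]]'

```text
clock: 8.27
eef_pos: [486.5, 61.4, 298.0]
tool_rot: [3.14, -0.001, 1.584]
force: [-0.3, 0.5, 0.4]
width: 59.9
```

carry_out --series '[[[0, 0, -1, 0, 0, 0, 6], [0, 0, -3, 0, 0, 0, 6], [0, 0, -5, 0, 0, 0, 6], [0, 0, -7, 0, 0, 0, 6], [0, 0, -7, 0, 0, 0, 6]]]'

```text
clock: 8.68
eef_pos: [488.3, 61.8, 371.5]
tool_rot: [3.134, -0.001, 1.584]
force: [0.7, -0.3, -0.2]
width: 60.2
```

```bash
python3 -c "
from h import *
knob('s11'); crop('s11',200,100,440,280,3.3,'s11d'); plan([467,-233,250],np.pi/2+.02)"
```

```text
t 8.68 p [488.3  61.8 371.5] a 1.471 r 303.0 F [ 0.7 -0.3 -0.2] tan -0.3 rad -0.16 w 60.2
t 8.73 p [487.4  61.4 369.6] a 1.469 r 301.2 F [-1.   0.9  0.1] tan 0.87 rad 0.04 w 60.0
s11 43 [421.2  17.9 140.5]
clock 8.73 pos [487.4  61.4 369.6] rot [ 3.137e+00 -1.000e-03  1.584e+00] F [-1.   0.9  0.1] w 60.0
shift cm [-29.43  -2.48  11.92] rotvec [ 0.005 -0.001 -0.007] dist mm 318.0
```

View pics/s11d.png

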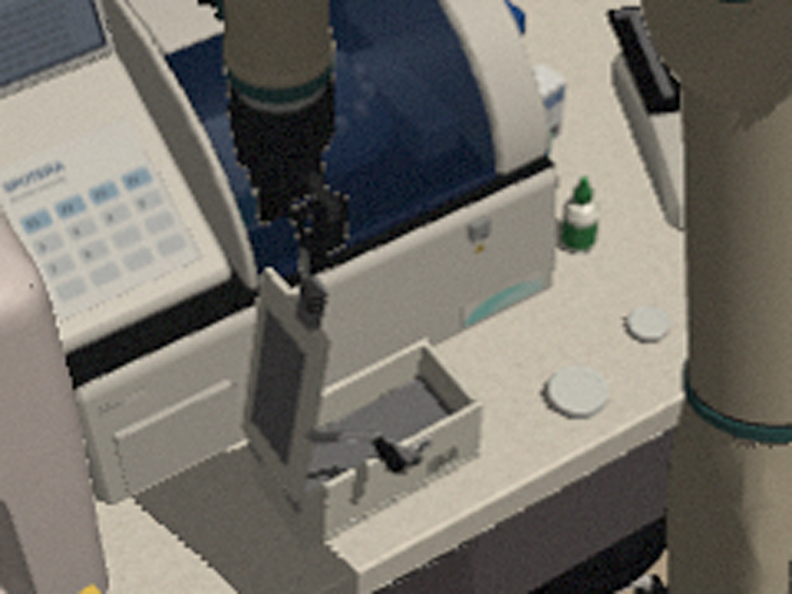

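The lid stands on the stay. Next is the dish. I need the jaws along y, because fingers 90 mm over their backs don't fit across the 84 mm interior, so I turn to yaw ≈ π while travelling.

carry_out --series '[[[-3, 0, 0, 0, 0, -0.12, 8.5], [-6, -0.2, 0, 0, 0, -0.24, 8.5], [-9, -0.5, 1, 0, 0, -0.36, 8.5], [-12, -0.8, 2, 0, 0, -0.48, 8.5], [-15, -1.2, 3.5, 0, 0, -0.6, 8.5]]]'

```text
clock: 9.15
eef_pos: [476.1, -90.5, 332.3]
tool_rot: [3.14, 0.001, 2.19]
force: [0.6, -0.5, 0.6]
width: 85.0
```

```bash
python3 -c "
from h import *
plan([467,-233,250],np.pi+.02)"
```

```text
clock 9.15 pos [476.1 -90.5 332.3] rot [3.14e+00 1.00e-03 2.19e+00] F [ 0.6 -0.5  0.6] w 85.0
shift cm [-11.07  -9.02   8.22] rotvec [ 0.001  0.001 -0.971] dist mm 165.0
```

carry_out --series '[[[-2.2, -1.8, 1.6, 0, 0, -0.12, 8.5], [-4.4, -3.6, 3.2, 0, 0, -0.24, 8.5], [-6.6, -5.4, 4.8, 0, 0, -0.36, 8.5], [-8.8, -7.2, 6.4, 0, 0, -0.48, 8.5], [-10.8, -8.9, 8.2, 0, 0, -0.6, 8.5]]]'

```text
clock: 9.57
eef_pos: [464.8, -230.4, 249.4]
tool_rot: [3.141, -0.0, 2.789]
force: [1.5, 0.2, 0.2]
width: 85.1
```

carry_out --series '[[[0, 0, 2, 0, 0, -0.12, 8.5], [0, 0, 4, 0, 0, -0.24, 8.5], [0, 0, 6, 0, 0, -0.36, 8.5], [0, 0, 8, 0, 0, -0.37, 8.5], [0, 0, 8, 0, 0, -0.37, 8.5]]]'

```text
clock: 9.98
eef_pos: [462.2, -227.9, 166.7]
tool_rot: [3.137, -0.007, -3.129]
force: [-1.0, -0.3, 0.4]
width: 84.6
```

```bash
python3 -c "
from h import *
np.set_printoptions(precision=1,suppress=True)
plan([467,-233,100],np.pi+.02); wshot('w6'); plan([467,-233,100],np.pi+.02); print(read_state()['qpos'])"
```

```text
clock 9.98 pos [ 462.2 -227.9  166.7] rot [ 3.1 -0.  -3.1] F [-1.  -0.3  0.4] w 84.6
shift cm [-0.5 -0.6  6.7] rotvec [ 0. -0. -0.] dist mm 67.0
clock 10.03 pos [ 463.4 -228.1  168.6] rot [ 3.1 -0.  -3.1] F [-0.4  0.7 -0.1] w 84.7
shift cm [-0.4 -0.5  6.8] rotvec [ 0. -0. -0.] dist mm 69.0
[ 0.8  0.6 -0.5  1.9  0.4  0.7  1.6]
```

View pics/w6.png

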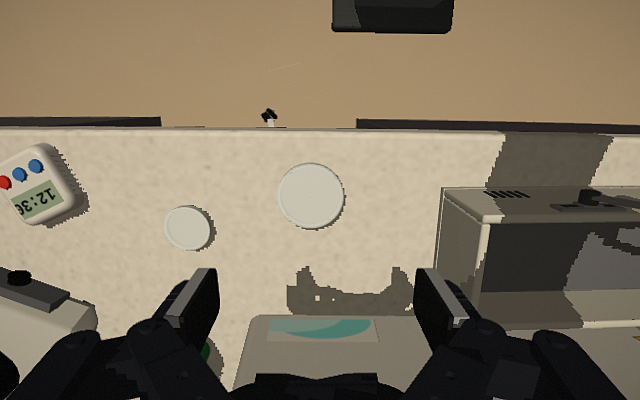

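carry_out --series '[[[0, 0, 0, 0, 0, 0, 8.5], [0, 0, 0, 0, 0, 0, 8.5]]]'

```text
clock: 10.2
eef_pos: [466.0, -228.9, 171.7]
tool_rot: [-3.141, 0.002, -3.13]
force: [-0.4, -0.7, 0.6]
width: 84.9
```

```bash
python3 -c "
from h import *
np.set_printoptions(precision=1,suppress=True)
d=wshot('w7'); 
I=d['img']; g=cv2.medianBlur(cv2.cvtColor(I,cv2.COLOR_BGR2GRAY),3)
print(cv2.HoughCircles(g,cv2.HOUGH_GRADIENT,1,40,param1=80,param2=25,minRadius=20,maxRadius=45))
for p in [(311,196),(278,196),(345,196)]: print(world(d,*p,13),world(d,*p))
plan([467,-233,40],np.pi+.02)"
```

```text
[[[311.5 187.5  33. ]
  [190.5 221.5  21.6]]]
[ 473.3 -234.7   13. ] [ 473.3 -234.7   13. ]
[ 473.6 -265.1   13. ] [ 477.3 -266.6   -0.3]
[ 472.9 -203.4   13. ] [ 476.8 -202.1   -1.1]
clock 10.25 pos [ 466.2 -228.9  171.9] rot [-3.1  0.  -3.1] F [-0.  -0.5 -0.3] w 84.9
shift cm [-0.1 -0.4 13.2] rotvec [-0.  0. -0.] dist mm 132.0
```

The dish centre is at about (466,-234). I go down to just above it, then to the grasp height.

carry_out --series '[[[0, -0.5, 4, 0, 0, 0, 8.5], [0, -0.5, 8, 0, 0, 0, 8.5], [0, -0.5, 12, 0, 0, 0, 8.5], [0, -0.5, 14, 0, 0, 0, 8.5], [0, -0.5, 14, 0, 0, 0, 8.5]]]'

```text
clock: 10.67
eef_pos: [463.4, -233.0, 27.9]
tool_rot: [3.14, -0.005, -3.129]
force: [-0.0, 0.4, -0.3]
width: 85.1
```

```bash
python3 -c "
from h import *
plan([466.5,-234,0],np.pi+.02)"
```

```text
clock 10.67 pos [ 463.4 -233.    27.9] rot [ 3.14  -0.005 -3.129] F [-0.   0.4 -0.3] w 85.1
shift cm [-0.33 -0.11  2.79] rotvec [ 0.002 -0.005 -0.007] dist mm 28.0
```

carry_out --series '[[[-0.1, 0, 1, 0, 0, 0, 8.5], [-0.1, 0, 2, 0, 0, 0, 8.5], [-0.1, 0, 3.0, 0, 0, 0, 8.5], [-0.1, 0, 3.0, 0, 0, 0, 8.5], [-0.1, 0, 3.0, 0, 0, 0, 8.5]]]'

```text
clock: 11.08
eef_pos: [466.5, -233.9, 0.9]
tool_rot: [-3.141, 0.0, -3.129]
force: [0.9, -0.1, 0.3]
width: 85.3
```

```bash
python3 -c "
from h import *
plan([466.5,-234,0],np.pi+.02); wshot('w8')"
```

```text
clock 11.08 pos [ 466.5 -233.9    0.9] rot [-3.141  0.    -3.129] F [ 0.9 -0.1  0.3] w 85.3
shift cm [-0.   -0.01  0.09] rotvec [-0.     0.    -0.008] dist mm 1.0
```

View pics/w8.png

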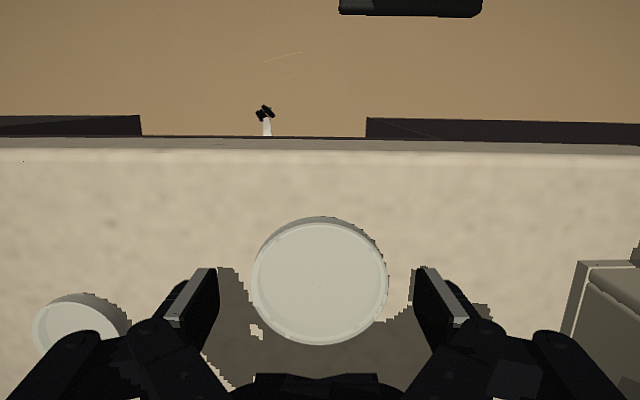

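```bash
python3 -c "
from h import *
np.set_printoptions(precision=1,suppress=True)
d=load('w8')
for p in [(320,284),(252,284),(389,284),(320,224),(320,344),(215,270),(425,270)]: print(world(d,*p,13),world(d,*p))"
```

```text
[ 465.8 -233.5   13. ] [ 465.  -233.6   14.3]
[ 466.2 -263.1   13. ] [ 465.5 -262.9   14.2]
[ 465.5 -203.5   13. ] [ 472.8 -200.3    0.3]
[ 438. -234.   13.] [ 437.8 -234.    13.6]
[ 497.3 -233.    13. ] [ 496.2 -233.1   14.4]
[ 459.6 -278.7   13. ] [ 458.2 -277.9   15.6]
[ 458.6 -188.5   13. ] [ 455.4 -190.7   19. ]
```

The dish is centred between the pads at about (466.5,-233.5). I close gently to just under its diameter.

carry_out --series '[[[0, 0, 0, 0, 0, 0, 7], [0, 0, 0, 0, 0, 0, 6], [0, 0, 0, 0, 0, 0, 5.7], [0, 0, 0, 0, 0, 0, 5.7], [0, 0, 0, 0, 0, 0, 5.7]]]'

```text
clock: 11.55
eef_pos: [466.4, -233.9, 0.9]
tool_rot: [-3.141, 0.0, -3.13]
force: [-0.2, 0.0, -0.4]
width: 57.0
```

carry_out --series '[[[0, 0, 0, 0, 0, 0, 5.7], [0, 0, -1, 0, 0, 0, 5.7], [0, 0, -3, 0, 0, 0, 5.7], [0, 0, -5, 0, 0, 0, 5.7], [0, 0, -5, 0, 0, 0, 5.7]]]'

```text
clock: 11.97
eef_pos: [468.4, -234.5, 54.2]
tool_rot: [-3.14, 0.005, -3.129]
force: [0.9, 0.2, 0.5]
width: 57.2
```

```bash
python3 -c "
from h import *
plan([508,-35,190],np.pi+.02); wshot('w9')"
```

```text
clock 11.97 pos [ 468.4 -234.5   54.2] rot [-3.14   0.005 -3.129] F [0.9 0.2 0.5] w 57.2
shift cm [ -4.27  19.87 -13.6 ] rotvec [-0.002  0.005 -0.008] dist mm 245.0
```

View pics/w9.png

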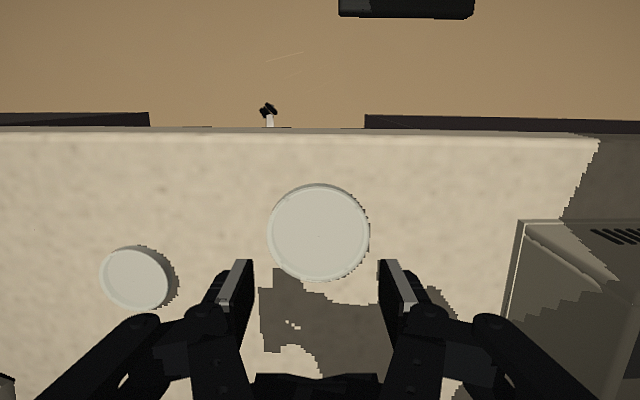

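The fingers closed to 57 mm and the dish stayed behind at (319,232), so the pads passed above it. I measure the pad tip height relative to the TCP.

```bash
python3 -c "
from h import *
np.set_printoptions(precision=1,suppress=True)
d=load('w9'); d['T']=d['T_tool_cam']
W=cloud(d)
for v in range(255,305,5):
    print(v,W[v,240],W[v,250],'|',W[v,385],W[v,395])
d=load('w8'); d['T']=d['T_tool_cam']
W=cloud(d); print()
for v in range(262,320,6): print(v,W[v,205],W[v,215],'|',W[v,420],W[v,435])
"
```

```text
255 [-17.1 -49.8  54.6] [-16.8 -43.3  53.9] | [-17.   42.7  54.3] [-16.9  49.   54.1]
260 [ 11.  -34.2  -9.7] [ 11.1 -29.8  -9.9] | [ 11.2  28.4 -10.1] [10.9 32.9 -9.4]
265 [ 10.7 -33.4 -13.7] [  9.6 -29.6 -11.6] | [ 10.6  27.8 -13.6] [ 10.3  32.2 -13. ]
270 [ 11.1 -32.2 -19. ] [  6.9 -29.9 -11.1] | [ 10.1  27.1 -17.1] [ 10.3  31.1 -17.6]
275 [ 10.5 -31.6 -22. ] [  5.4 -29.7 -12.7] | [  8.4  27.  -18.2] [ 10.5  30.1 -22.2]
280 [ 10.7 -30.7 -26.3] [  3.1 -29.7 -12.9] | [  6.5  27.  -19. ] [ 11.1  28.9 -27.2]
285 [ 11.5 -29.6 -31.4] [  1.2 -29.7 -13.9] | [  3.8  27.3 -18.3] [ 10.8  28.3 -30.4]
290 [  9.6 -29.6 -31.8] [ -1.1 -29.8 -14. ] | [  2.7  26.9 -20.4] [ 11.   27.4 -34.1]
295 [  7.2 -29.9 -31.4] [ -2.8 -29.7 -15.3] | [  0.3  27.1 -20.3] [ 10.   27.1 -36. ]
300 [  5.7 -29.8 -32.4] [ -5.1 -29.8 -15.6] | [ -1.4  27.  -21.4] [  8.4  27.  -36.7]

262 [  4.8 -53.3   0.8] [  4.7 -48.6   0.9] | [ 4.1 47.8  2. ] [ 4.8 54.4  0.6]
268 [ 10.5 -47.5 -16.2] [  1.9 -48.7   0.3] | [ 10.6  41.8 -16.3] [ 1.4 54.9  1.1]
274 [ 11.  -45.5 -22.2] [  7.2 -43.9 -15.2] | [  9.2  41.2 -19. ] [ 10.7  46.2 -21.8]
280 [ 10.7 -44.3 -26.4] [  5.1 -43.7 -16.6] | [  7.1  41.  -20.2] [ 10.9  44.5 -27. ]
286 [  8.8 -44.  -27.8] [  2.9 -43.6 -17.6] | [  4.7  41.1 -20.8] [ 10.9  43.  -31.3]
292 [  6.9 -43.8 -28.9] [ -0.1 -43.9 -17.5] | [  2.2  41.1 -21.3] [ 11.4  41.3 -36.4]
298 [  4.2 -44.2 -28.8] [ -2.1 -43.7 -18.8] | [ -0.2  41.2 -21.9] [  9.8  41.  -37.7]
304 [  1.9 -44.2 -29.4] [ -4.2 -43.6 -20. ] | [ -2.3  41.1 -23.1] [  6.7  41.6 -36.8]
310 [  0.  -44.  -30.6] [ -7.4 -44.  -19.7] | [ -5.3  41.4 -22.8] [  5.3  41.3 -38.4]
316 [ -2.1 -44.  -31.5] [-10.1 -44.1 -20.1] | [ -7.   41.1 -24.5] [  3.   41.4 -38.7]
```

The tips lie about 9.5 mm behind the TCP at this opening, so I need TCP z ≈ -6. I check that the dish hasn't shifted and retry.

```bash
python3 -c "
from h import *
np.set_printoptions(precision=1,suppress=True)
d=wshot('w10'); g=cv2.medianBlur(cv2.cvtColor(d['img'],cv2.COLOR_BGR2GRAY),3)
c=cv2.HoughCircles(g,cv2.HOUGH_GRADIENT,1,60,param1=80,param2=25,minRadius=40,maxRadius=60); print(c)
if c is not None: print(world(d,c[0,0,0],c[0,0,1],13))
plan([466,-234,-6],np.pi+.02)"
```

```text
[[[318.5 234.5  49.9]]]
[ 465.  -234.4   13. ]
clock 12.07 pos [ 466.8 -234.3   51.8] rot [-3.1  0.  -3.1] F [-0.4 -0.3 -0.7] w 57.2
shift cm [0.1 0.  5.8] rotvec [-0.  0. -0.] dist mm 58.0
```

carry_out --series '[[[0.1, 0, 0, 0, 0, 0, 8], [0.1, 0, 1.5, 0, 0, 0, 8], [0.1, 0, 3, 0, 0, 0, 8], [0.1, 0, 4.2, 0, 0, 0, 8], [0.1, 0, 5, 0, 0, 0, 8]]]'

```text
clock: 12.48
eef_pos: [464.0, -233.4, -1.1]
tool_rot: [3.141, -0.003, -3.129]
force: [0.4, 0.3, -0.1]
width: 80.0
```

carry_out --series '[[[0, 0, 0.6, 0, 0, 0, 8], [0, 0, 0.6, 0, 0, 0, 8], [0, 0, 0.6, 0, 0, 0, 8]]]'

```text
clock: 12.73
eef_pos: [465.1, -233.6, -5.6]
tool_rot: [3.141, -0.001, -3.129]
force: [-0.9, 0.6, 0.6]
width: 79.6
```

carry_out --series '[[[0, 0, 0, 0, 0, 0, 6.5], [0, 0, 0, 0, 0, 0, 5.7], [0, 0, 0, 0, 0, 0, 5.7], [0, 0, 0, 0, 0, 0, 5.7], [0, 0, 0, 0, 0, 0, 5.7]]]'

```text
clock: 13.15
eef_pos: [465.8, -233.9, -4.3]
tool_rot: [-3.141, 0.001, -3.129]
force: [-0.7, 1.3, 6.2]
width: 56.9
```

```bash
python3 -c "
from h import *
wshot('w11');plan([466,-234,-6],np.pi+.02)"
```

```text
clock 13.2 pos [ 465.9 -233.9   -4.3] rot [-3.141e+00  1.000e-03 -3.129e+00] F [-0.9  0.9  5.8] w 57.1
shift cm [-0.01 -0.01  0.17] rotvec [-0.     0.001 -0.008] dist mm 2.0
```

View pics/w11.png

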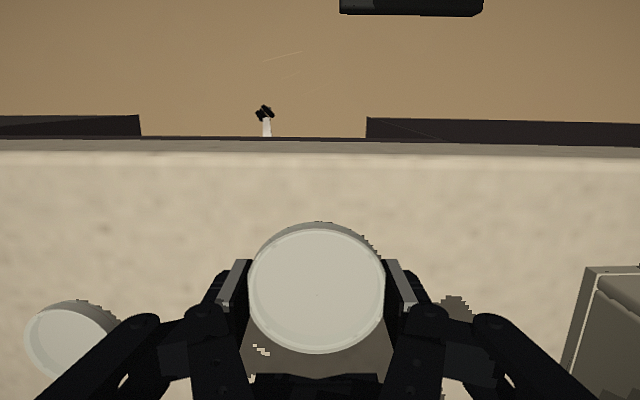

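carry_out --series '[[[0, 0, 0, 0, 0, 0, 5], [0, 0, 0, 0, 0, 0, 5], [0, 0, 0, 0, 0, 0, 5]]]'

```text
clock: 13.45
eef_pos: [466.0, -233.9, -3.6]
tool_rot: [-3.141, 0.002, -3.129]
force: [-2.6, 1.2, 13.2]
width: 53.9
```

```bash
python3 -c "
from h import *
wshot('w12');plan([466,-234,-6],np.pi+.02)"
```

```text
clock 13.5 pos [ 466.  -233.9   -3.7] rot [-3.141e+00  2.000e-03 -3.129e+00] F [-1.9  1.4 13.5] w 54.6
shift cm [-0.   -0.01  0.23] rotvec [-0.001  0.002 -0.008] dist mm 2.0
```

View pics/w12.png

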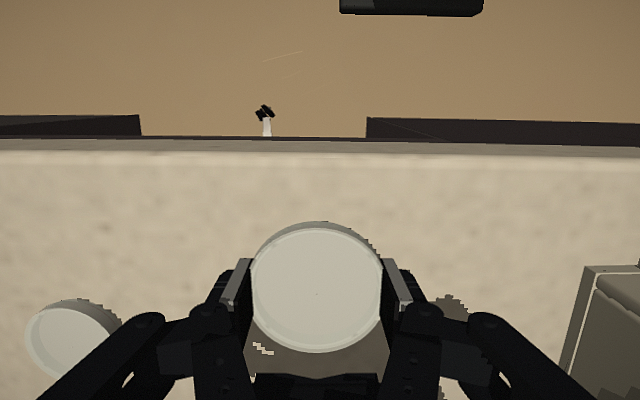

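```bash
python3 -c "
from h import *
np.set_printoptions(precision=1,suppress=True)
d=load('w12'); d['T']=d['T_tool_cam']
W=cloud(d)
for v in range(254,300,3):
    print(v,*[W[v,u] for u in (238,244,250,256)],'|',W[v,384],W[v,392])
crop('w12',200,220,440,340,3.3,'w12c')
"
```

```text
254 [ 11.2 -36.3  -4.1] [ 11.2 -33.6  -4.1] [ 11.3 -30.9  -4.2] [ 14.3 -26.9 -10.6] | [11.3 29.1 -4.3] [10.8 32.9 -3.4]
257 [  9.6 -36.4  -3.8] [  9.  -34.   -2.5] [ 10.  -30.9  -4.6] [ 16.2 -25.7 -17.5] | [ 9.5 29.3 -3.7] [ 9.6 32.9 -3.9]
260 [  8.3 -36.5  -4.2] [ 11.2 -32.4 -10.1] [ 11.1 -29.8  -9.9] [ 15.1 -25.6 -18. ] | [10.7 28.2 -9. ] [10.9 31.6 -9.5]
263 [ 11.  -34.4 -12.6] [ 10.4 -32.2 -11.2] [ 10.3 -29.6 -11.2] [ 13.4 -25.9 -17.3] | [ 10.8  27.6 -12.1] [ 10.6  31.1 -11.8]
266 [ 10.9 -33.9 -15.1] [ 10.5 -31.6 -14.3] [ 11.1 -28.8 -15.5] [ 11.8 -26.  -16.8] | [ 10.9  27.1 -15. ] [ 10.9  30.4 -15.1]
269 [ 10.6 -33.5 -17.1] [ 10.5 -31.  -17. ] [ 10.8 -28.4 -17.5] [ 11.  -25.9 -17.9] | [ 11.5  26.3 -19. ] [ 11.1  29.7 -18.1]
272 [ 10.2 -33.1 -19. ] [ 10.9 -30.3 -20.3] [ 10.4 -28.1 -19.4] [  9.2 -26.1 -17.1] | [ 10.7  26.1 -20. ] [ 11.3  29.1 -21.1]
275 [ 11.1 -32.1 -23.1] [ 11.1 -29.8 -23.1] [  8.7 -28.3 -18.8] [  8.  -26.1 -17.5] | [ 10.9  25.6 -22.8] [ 11.2  28.6 -23.4]
278 [ 10.7 -31.8 -24.8] [ 10.6 -29.5 -24.6] [  7.6 -28.3 -19.2] [  6.  -26.4 -16.3] | [  9.3  25.8 -22.3] [ 11
[... 197 characters left out ...]
3 -19.9] [  4.2 -26.2 -18.2] | [  6.8  25.8 -22.7] [ 10.7  27.3 -29.5]
287 [ 10.3 -30.5 -31. ] [ 10.1 -28.3 -30.5] [  4.1 -28.3 -20.3] [  2.  -26.6 -16.8] | [  6.8  25.4 -24.9] [ 11.2  26.6 -32.5]
290 [ 11.  -29.8 -34.1] [  8.5 -28.5 -30. ] [  3.  -28.3 -20.9] [  0.6 -26.6 -16.8] | [  5.2  25.6 -24.6] [ 10.5  26.5 -33.3]
293 [ 10.6 -29.5 -35.5] [  8.7 -28.1 -32.4] [  1.7 -28.4 -21. ] [ -0.8 -26.7 -17. ] | [  3.9  25.7 -24.6] [ 10.9  25.9 -36. ]
296 [ 11.1 -28.8 -38.4] [  6.3 -28.6 -30.6] [  0.3 -28.4 -21. ] [ -1.8 -26.6 -17.7] | [  3.2  25.5 -25.8] [ 10.9  25.5 -38.1]
299 [ 10.8 -28.5 -39.7] [  6.  -28.3 -32.3] [ -1.3 -28.6 -20.8] [ -3.4 -26.8 -17.4] | [  1.9  25.6 -25.8] [  9.2  25.8 -37.3]
```

View pics/w12c.png

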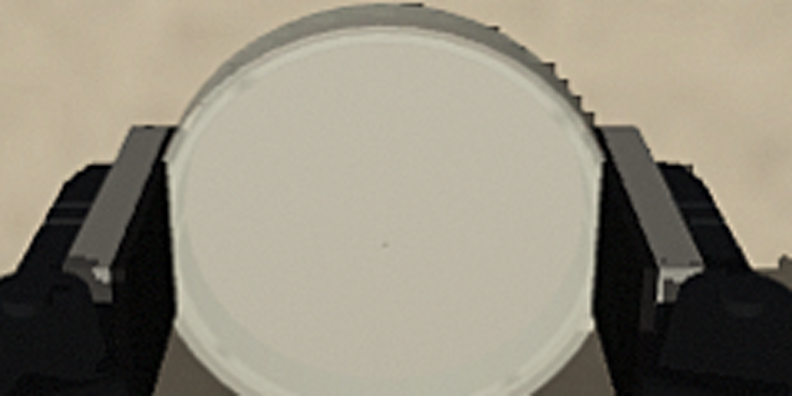

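The pads are on the dish's sides and stalled at 54 mm against a command of 50, which suggests a real grip. I lift to test it.

carry_out --series '[[[0, 0, -0.5, 0, 0, 0, 5], [0, 0, -1.5, 0, 0, 0, 5], [0, 0, -3, 0, 0, 0, 5], [0, 0, -5, 0, 0, 0, 5], [0, 0, -5, 0, 0, 0, 5]]]'

```text
clock: 13.92
eef_pos: [467.2, -234.7, 48.0]
tool_rot: [-3.14, 0.005, -3.13]
force: [0.7, -0.0, 0.0]
width: 54.4
```

```bash
python3 -c "
from h import *
wshot('w13');plan([466,-234,-6],np.pi+.02)"
```

```text
clock 13.97 pos [ 466.7 -234.6   46.7] rot [-3.14   0.004 -3.13 ] F [ 0.1 -1.  -0.1] w 54.0
shift cm [0.09 0.07 5.27] rotvec [-0.001  0.004 -0.008] dist mm 53.0
```

View pics/w13.png

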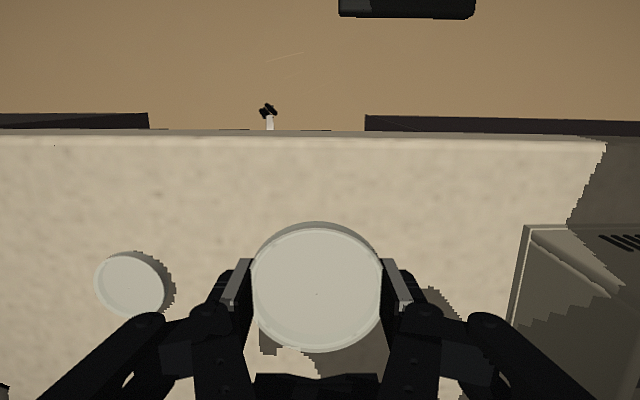

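The dish is gripped and came up with the fingers at (317,290). I lift it over the rim and carry it to the box.

carry_out --series '[[[0, 0, -2, 0, 0, 0, 5], [0, 0, -5, 0, 0, 0, 5], [-0.5, 1, -8, 0, 0, 0, 5], [-1.2, 4, -9, 0, 0, 0, 5], [-2, 7, -9, 0, 0, 0, 5]]]'

```text
clock: 14.38
eef_pos: [485.8, -164.9, 137.0]
tool_rot: [-3.14, 0.004, -3.134]
force: [0.3, 0.7, -0.2]
width: 53.8
```

carry_out --series '[[[-0.8, 3, 0, 0, 0, 0, 5], [-1.5, 6, 0, 0, 0, 0, 5], [-2, 9, 0, 0, 0, 0, 5], [-2.1, 11.5, 0, 0, 0, 0, 5], [-2.1, 12.5, 0, 0, 0, 0, 5]]]'

```text
clock: 14.8
eef_pos: [504.0, -33.9, 134.6]
tool_rot: [3.139, 0.0, -3.124]
force: [0.5, 0.4, 0.1]
width: 54.2
```

carry_out --series '[[[0, 0, 0, 0, 0, 0, 5], [0, 0, 0, 0, 0, 0, 5], [0, 0, 0, 0, 0, 0, 5]]]'

```text
clock: 15.05
eef_pos: [503.5, -40.6, 134.4]
tool_rot: [-3.14, -0.001, -3.132]
force: [-0.2, -0.0, -0.2]
width: 53.8
```

```bash
python3 -c "
from h import *
plan([508,-35,36],np.pi+.02); wshot('w14'); plan([508,-35,36],np.pi+.02);shot('scene','s12'); crop('s12',200,100,440,280,3.3,'s12d')"
```

```text
clock 15.05 pos [503.5 -40.6 134.4] rot [-3.140e+00 -1.000e-03 -3.132e+00] F [-0.2 -0.  -0.2] w 53.8
shift cm [-0.47  0.57  9.84] rotvec [-0.001 -0.001 -0.01 ] dist mm 99.0
clock 15.1 pos [503.6 -40.7 134.4] rot [-3.140e+00 -1.000e-03 -3.133e+00] F [ 0.1  0.2 -0. ] w 54.0
shift cm [-0.46  0.58  9.84] rotvec [-0.001 -0.001 -0.011] dist mm 99.0
```

View pics/w14.png

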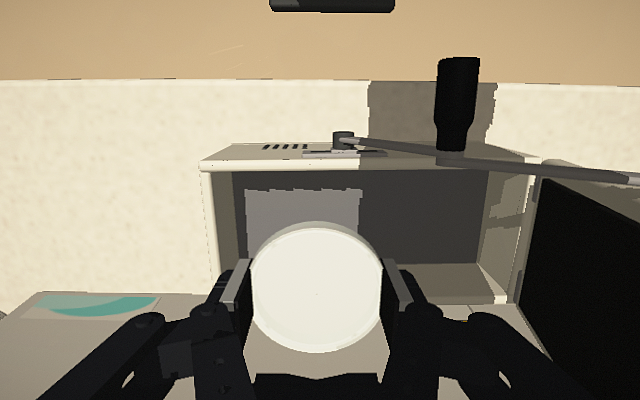

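View pics/s12d.png

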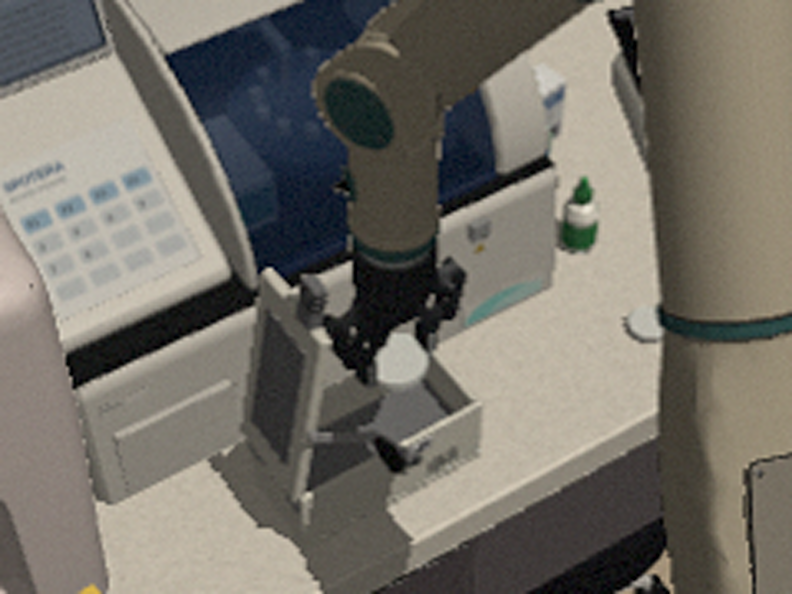

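```bash
python3 -c "
from h import *
np.set_printoptions(precision=1,suppress=True)
d=load('w14')
for n,p,z in [('outer front-right',(201,166),85),('inner front right',(232,172),85),('inner front left',(493,168),85),('outer front left',(533,160),85),('back inner',(480,264),85),('back outer',(500,300),85),('floor corner front right',(244,190),38),('knob',(455,105),141),('knob tip',(459,62),141)]:
    print(n,world(d,*p,z),world(d,*p))
"
```

```text
outer front-right [ 462.9 -108.3   85. ] [ 462.9 -108.4   84.9]
inner front right [466.3 -90.7  85. ] [ 475.6 -102.2   39.1]
inner front left [462.3  59.8  85. ] [450.6  25.6 149.1]
outer front left [457.3  82.5  85. ] [457.2  82.   85.8]
back inner [523.5  61.7  85. ] [543.4  83.3  45.3]
back outer [549.6  79.3  85. ] [549.4  79.1  85.3]
floor corner front right [489.  -94.5  38. ] [489.2 -94.7  37.5]
knob [427.6  11.1 141. ] [427.6  10.7 142. ]
knob tip [412.1  10.7 141. ] [412.3  10.2 142.4]
```

carry_out --series '[[[-0.45, 0.5, 1, 0, 0, 0, 5], [-0.45, 0.5, 3, 0, 0, 0, 5], [-0.45, 0.5, 5, 0, 0, 0, 5], [-0.45, 0.5, 7, 0, 0, 0, 5], [-0.45, 0.5, 8, 0, 0, 0, 5]]]'

```text
clock: 15.57
eef_pos: [507.3, -33.8, 52.2]
tool_rot: [3.142, -0.003, -3.13]
force: [-0.0, -0.2, -1.0]
width: 54.0
```

carry_out --series '[[[0, 0, 0, 0, 0, 0, 5], [0, 0, 0, 0, 0, 0, 5], [0, 0, 0, 0, 0, 0, 5]]]'

```text
clock: 15.82
eef_pos: [509.1, -33.2, 55.3]
tool_rot: [3.141, 0.001, -3.13]
force: [0.2, 0.2, -1.1]
width: 54.1
```

```bash
python3 -c "
from h import *
plan([508,-35,36],np.pi+.02)
wshot('w15')"
```

```text
clock 15.82 pos [509.1 -33.2  55.3] rot [ 3.141e+00  1.000e-03 -3.130e+00] F [ 0.2  0.2 -1.1] w 54.1
shift cm [ 0.11 -0.17  1.93] rotvec [ 0.     0.001 -0.008] dist mm 19.0
```

View pics/w15.png

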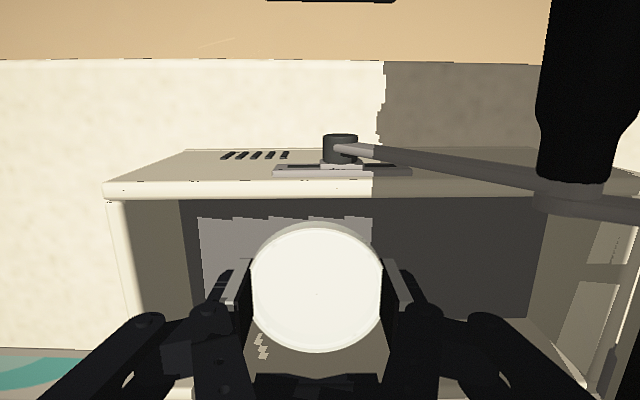

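Clear all round, and the knob at (575,120) is well off to the side. I lower slowly to the floor.

carry_out --series '[[[0, 0, 0.5, 0, 0, 0, 5], [0, 0, 1.0, 0, 0, 0, 5], [0, 0, 1.4, 0, 0, 0, 5], [0, 0, 1.6, 0, 0, 0, 5], [0, 0, 1.6, 0, 0, 0, 5]]]'

```text
clock: 16.28
eef_pos: [508.0, -33.3, 38.2]
tool_rot: [-3.142, -0.001, -3.129]
force: [-1.0, -0.6, -0.4]
width: 54.2
```

carry_out --series '[[[0, 0, 0.1, 0, 0, 0, 5], [0, 0, 0.2, 0, 0, 0, 5], [0, 0, 0.3, 0, 0, 0, 5], [0, 0, 0.3, 0, 0, 0, 5]]]'

```text
clock: 16.62
eef_pos: [508.3, -33.3, 35.6]
tool_rot: [3.142, -0.0, -3.129]
force: [0.2, 0.2, 0.6]
width: 54.2
```

carry_out --series '[[[0, 0, 0.1, 0, 0, 0, 5], [0, 0, 0.1, 0, 0, 0, 5], [0, 0, 0.2, 0, 0, 0, 5], [0, 0, 0.2, 0, 0, 0, 5]]]'

```text
clock: 16.95
eef_pos: [508.5, -33.3, 34.4]
tool_rot: [-3.141, 0.0, -3.129]
force: [-1.4, -0.3, 7.3]
width: 54.2
```

Contact with the floor (7 N up). I release and rise.

carry_out --series '[[[0, 0, 0, 0, 0, 0, 5.6], [0, 0, 0, 0, 0, 0, 6.2], [0, 0, 0, 0, 0, 0, 6.8], [0, 0, 0, 0, 0, 0, 7.2], [0, 0, 0, 0, 0, 0, 7.2]]]'

```text
clock: 17.37
eef_pos: [508.4, -33.3, 33.6]
tool_rot: [3.142, -0.0, -3.129]
force: [0.1, 0.2, -0.1]
width: 72.1
```

carry_out --series '[[[0, 0, -0.5, 0, 0, 0, 7.2], [0, 0, -1.5, 0, 0, 0, 7.2], [0, 0, -4, 0, 0, 0, 7.2], [0, 0, -7, 0, 0, 0, 7.2], [0, 0, -10, 0, 0, 0, 7.2]]]'

```text
clock: 17.78
eef_pos: [507.8, -33.1, 135.3]
tool_rot: [3.141, -0.001, -3.129]
force: [1.6, -0.8, 0.7]
width: 72.3
```

```bash
python3 -c "
from h import *
np.set_printoptions(precision=1,suppress=True)
plan([508,-35,200],np.pi+.02)
wshot('w16'); shot('scene','s13'); crop('s13',200,100,440,280,3.3,'s13d')"
```

```text
clock 17.78 pos [507.8 -33.1 135.3] rot [ 3.1 -0.  -3.1] F [ 1.6 -0.8  0.7] w 72.3
shift cm [-0.  -0.2 -6.5] rotvec [ 0. -0. -0.] dist mm 65.0
```

View pics/w16.png

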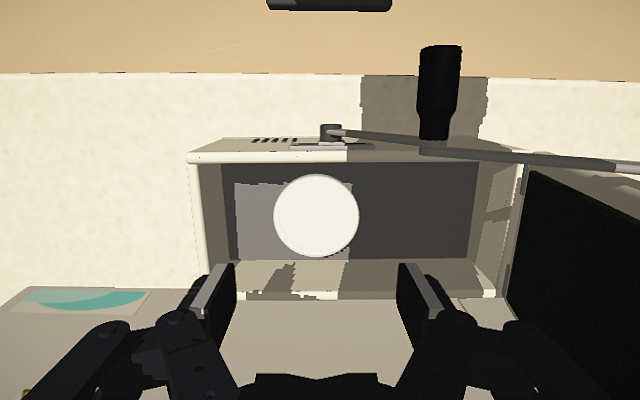

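View pics/s13d.png

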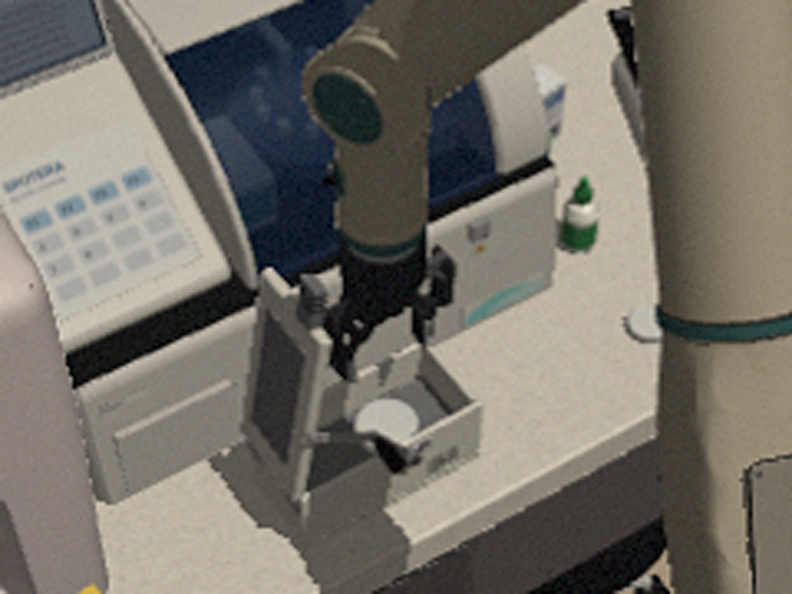

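The dish (316,215) lies flat on the box floor and the lid is still locked. Next I go above and to the right of the knob with closed fingers tilted about 40°, to push it along its left-and-down arc.

carry_out --series '[[[0, 0, -3, 0, 0, 0, 5], [1.5, 0.5, -6, 0, 0, 0, 3], [4.5, 1, -7.5, 0, 0, 0, 0], [7, 1.5, -7.5, 0, 0, 0, 0], [9, 2, -7.5, 0, 0, 0, 0]]]'

```text
clock: 18.3
eef_pos: [416.4, -14.5, 209.8]
tool_rot: [-3.14, 0.001, -3.13]
force: [-0.9, -0.6, 0.6]
width: 11.4
```

carry_out --series '[[[0, 0, 0, -0.12, 0, 0, 0], [0, 0, 0, -0.24, 0, 0, 0], [0, 0, 0, -0.36, 0, 0, 0], [0, 0, 0, -0.48, 0, 0, 0], [0, 0, 0, -0.6, 0, 0, 0]]]'

```text
clock: 18.72
eef_pos: [418.8, -15.1, 210.0]
tool_rot: [2.538, 0.004, -3.13]
force: [0.9, -1.1, -1.4]
width: -0.0
```

carry_out --series '[[[0, 0, 0, -0.1, 0, 0, 0], [0, 0, 0, -0.1, 0, 0, 0], [0, 0, 0, -0.1, 0, 0, 0]]]'

```text
clock: 18.97
eef_pos: [417.8, -15.1, 208.1]
tool_rot: [2.441, -0.002, -3.132]
force: [0.0, 0.9, 0.9]
width: -0.1
```

```bash
cat >> h.py <<'E'
def plan2(target,th=.7,yaw=np.pi+.02):
    s,p,R=pose(); Rt=Ro.from_rotvec([th,0,0])*Ro.from_euler('xyz',[np.pi,0,yaw])
    d=R.inv().apply(np.array(target)-p)/10; w=(R.inv()*Rt).as_rotvec()
    print('clock',round(s['clock'],2),'pos',np.round(p,1),'F',np.round(s['force'],1),'w',round(s['width'],1),'toolz',np.round(R.apply([0,0,1]),2))
    print('shift cm',np.round(d,2),'rotvec',np.round(w,3))
E
python3 -c "
from h import *
np.set_printoptions(precision=1,suppress=True)
plan2([418,-12,164]); print(read_state()['qpos'])
d=wshot('w17');shot('scene','s14'); crop('s14',200,100,440,280,3.3,'s14d')"
```

```text
clock 18.97 pos [417.8 -15.1 208.1] F [0.  0.9 0.9] w -0.1 toolz [-0.   0.6 -0.8]
shift cm [-0.  -2.6  3.6] rotvec [ 0. -0. -0.]
[ 1.1  0.7 -1.   2.1 -0.1  0.8  1.9]
```

View pics/w17.png

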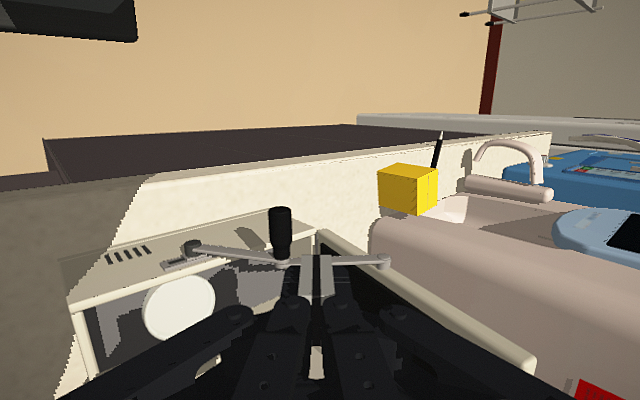

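View pics/s14d.png

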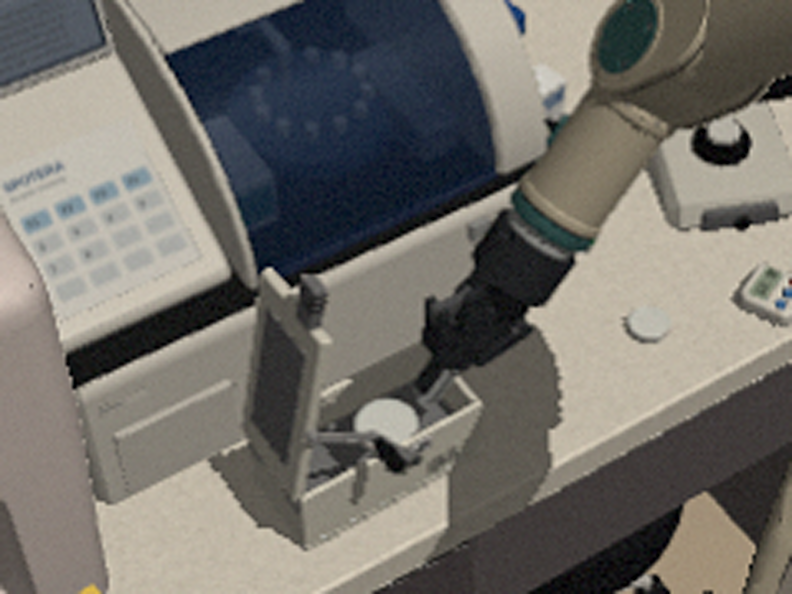

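```bash
python3 -c "
from h import *
np.set_printoptions(precision=1,suppress=True)
d=load('w17')
W=cloud(d)
for v in (212,220,230,240,250): print(v,[W[v,u] for u in (272,280,288)])
W=cloud(load('s14')); I=load('s14')['img']
m=(I.max(2)<40); Y,X=np.where(m[225:250,305:335]); P=W[225:250,305:335][Y,X]; P=P[(P[:,0]<450)]; print(len(P),np.nanmedian(P,0),np.nanmin(P,0),np.nanmax(P,0))
plan2([418,-12,164])
"
```

```text
212 [array([410.7,   6.2, 136.2]), array([410. ,   9.2, 141.2]), array([411.2,  15.4, 141.5])]
220 [array([415.8,   5.5, 137. ]), array([415.6,   9.2, 141. ]), array([416.8,  15.3, 141.4])]
230 [array([422.6,   4.9, 137.5]), array([422.7,   9.2, 140.6]), array([423.8,  14.9, 141.7])]
240 [array([431. ,   6.4, 134.8]), array([429.4,   8.4, 141.4]), array([430.3,  13.7, 143.2])]
250 [array([489.6,  67.7,  37.3]), array([437.7,   9.5, 139.5]), array([439.5,  16.1, 139.5])]
43 [419.6  17.7 139.6] [405.8  10.8 129. ] [444.9  22.6 148.6]
clock 19.07 pos [417.9 -13.2 209.5] F [-0.4 -0.2 -0.4] w -0.2 toolz [-0.   0.6 -0.8]
shift cm [-0.  -2.8  3.6] rotvec [-0. -0. -0.]
```

The knob centre is at y ≈ 12.5, z ≈ 134, x 410–434. I move to the approach point 30 mm behind it.

carry_out --series '[[[0, -0.9, 1.2, 0, 0, 0, 0], [0, -1.9, 2.4, 0, 0, 0, 0], [0, -2.7, 3.5, 0, 0, 0, 0], [0, -2.7, 3.5, 0, 0, 0, 0], [0, -2.7, 3.5, 0, 0, 0, 0]]]'

```text
clock: 19.48
eef_pos: [418.0, -11.0, 165.7]
tool_rot: [2.444, 0.001, -3.125]
force: [-0.3, 0.1, 0.4]
width: -0.0
```

```bash
python3 -c "
from h import *
plan2([418,7,142]);wshot('w18')
"
```

```text
clock 19.48 pos [418.  -11.  165.7] F [-0.3  0.1  0.4] w -0.0 toolz [-0.01  0.64 -0.77]
shift cm [-0.03 -0.14  2.97] rotvec [-0.003 -0.01  -0.007]
```

View pics/w18.png

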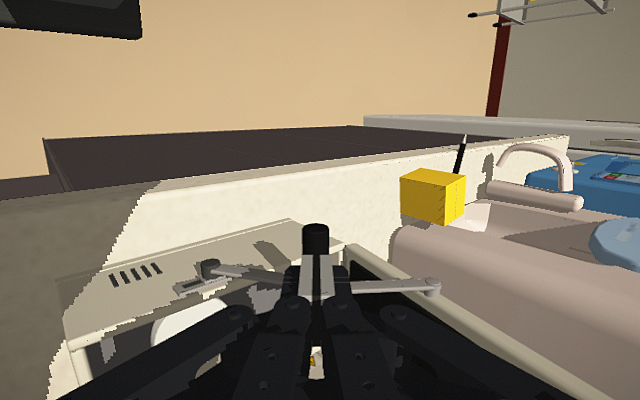

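The knob (315,240) is straight ahead of the tips. I advance.

carry_out --series '[[[0, -0.1, 0.7, 0, 0, 0, 0], [0, -0.1, 1.4, 0, 0, 0, 0], [0, -0.1, 2.0, 0, 0, 0, 0], [0, -0.1, 2.5, 0, 0, 0, 0], [0, -0.1, 2.5, 0, 0, 0, 0]]]'

```text
clock: 19.95
eef_pos: [417.2, 3.8, 144.3]
tool_rot: [2.441, -0.001, -3.128]
force: [0.1, -0.8, -0.1]
width: 0.1
```

carry_out --series '[[[0, 0, 0.2, 0, 0, 0, 0], [0, 0, 0.4, 0, 0, 0, 0], [0, 0, 0.6, 0, 0, 0, 0], [0, 0, 0.8, 0, 0, 0, 0]]]'

```text
clock: 20.28
eef_pos: [417.9, 8.0, 138.6]
tool_rot: [2.441, -0.0, -3.13]
force: [-0.9, -0.8, 3.7]
width: -0.3
```

Contact at about 4 N. I work out the tip path that follows the knob's arc about the lower bracket.

```bash
python3 -c "
from h import *
s,p,R=pose()
P=np.array([-23.,73.]);K=np.array([8+5.1,138.6-6.2]);v=K-P;r=np.hypot(*v);f0=np.arctan2(v[1],v[0]);print(r,np.degrees(f0))
for k in range(1,26):
    f=f0-np.radians(2.5*k); d=P+r*np.array([np.cos(f),np.sin(f)])-K
    print(k,np.round(d,1),np.round([(.77*d[0]+.64*d[1])/10,(.64*d[0]-.77*d[1])/10],2))
"
```

```text
69.50949575417737 58.71110436525228
1 [ 2.6 -1.6] [0.09 0.29]
2 [ 5.  -3.4] [0.17 0.58]
3 [ 7.4 -5.2] [0.24 0.88]
4 [ 9.8 -7.2] [0.29 1.18]
5 [12.  -9.2] [0.33 1.48]
6 [ 14.1 -11.4] [0.36 1.78]
7 [ 16.2 -13.6] [0.38 2.08]
8 [ 18.1 -15.9] [0.38 2.39]
9 [ 20.  -18.3] [0.37 2.69]
10 [ 21.7 -20.8] [0.34 2.99]
11 [ 23.3 -23.4] [0.3  3.29]
12 [ 24.9 -26. ] [0.25 3.59]
13 [ 26.3 -28.7] [0.19 3.89]
14 [ 27.5 -31.4] [0.11 4.18]
15 [ 28.7 -34.3] [0.02 4.47]
16 [ 29.7 -37.1] [-0.08  4.76]
17 [ 30.6 -40. ] [-0.2   5.04]
18 [ 31.4 -42.9] [-0.33  5.32]
19 [ 32.1 -45.9] [-0.47  5.59]
20 [ 32.6 -48.9] [-0.62  5.85]
21 [ 33.  -51.9] [-0.78  6.11]
22 [ 33.3 -54.9] [-0.95  6.36]
23 [ 33.4 -57.9] [-1.14  6.6 ]
24 [ 33.4 -61. ] [-1.33  6.83]
25 [ 33.3 -64. ] [-1.53  7.06]
```

carry_out --series '[[[0, 0.04, 0.15, 0, 0, 0, 0], [0, 0.09, 0.29, 0, 0, 0, 0], [0, 0.13, 0.43, 0, 0, 0, 0], [0, 0.17, 0.58, 0, 0, 0, 0]]]'

```text
clock: 20.62
eef_pos: [417.9, 13.2, 135.4]
tool_rot: [2.441, 0.0, -3.129]
force: [-0.5, -0.6, 2.3]
width: -0.3
```

```bash
python3 -c "
from h import *
plan2([418,7,142]);wshot('w19')
"
```

```text
clock 20.62 pos [417.9  13.2 135.4] F [-0.5 -0.6  2.3] w -0.3 toolz [-0.01  0.64 -0.76]
shift cm [-0.01 -0.05 -0.9 ] rotvec [ 0.    -0.008 -0.01 ]
```

View pics/w19.png

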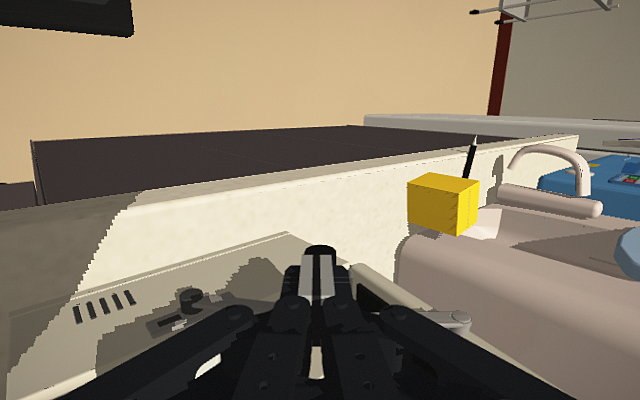

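carry_out --series '[[[0, 0.07, 0.3, 0, 0, 0, 0], [0, 0.12, 0.6, 0, 0, 0, 0], [0, 0.16, 0.9, 0, 0, 0, 0], [0, 0.19, 1.2, 0, 0, 0, 0], [0, 0.21, 1.5, 0, 0, 0, 0]]]'

```text
clock: 21.08
eef_pos: [417.7, 24.6, 124.9]
tool_rot: [2.442, -0.0, -3.129]
force: [-0.1, -0.2, 2.8]
width: 0.2
```

```bash
python3 -c "
from h import *
plan2([418,7,142]);shot('scene','s15'); crop('s15',240,180,360,280,6,'s15d')
"
```

```text
clock 21.08 pos [417.7  24.6 124.9] F [-0.1 -0.2  2.8] w 0.2 toolz [-0.01  0.64 -0.76]
shift cm [-0.01 -0.24 -2.44] rotvec [ 0.    -0.008 -0.011]
```

View pics/s15d.png

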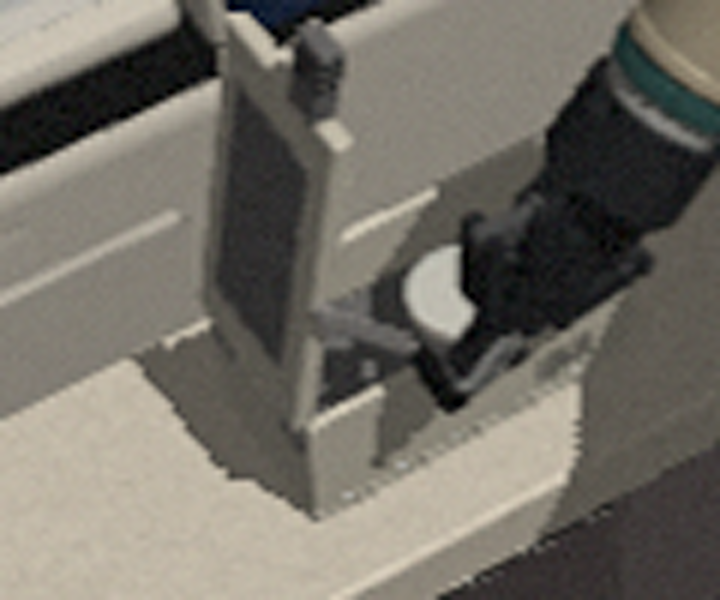

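carry_out --series '[[[0, 0, 0.31, 0, 0, 0, 0], [0, -0.01, 0.61, 0, 0, 0, 0], [0, -0.04, 0.91, 0, 0, 0, 0], [0, -0.08, 1.21, 0, 0, 0, 0], [0, -0.13, 1.51, 0, 0, 0, 0]]]'

```text
clock: 21.55
eef_pos: [417.6, 33.4, 112.8]
tool_rot: [2.441, 0.0, -3.129]
force: [0.4, 0.2, 5.4]
width: -0.0
```

carry_out --series '[[[0, -0.06, 0.3, 0, 0, 0, 0], [0, -0.14, 0.59, 0, 0, 0, 0], [0, -0.23, 0.88, 0, 0, 0, 0]]]'

```text
clock: 21.8
eef_pos: [417.5, 37.5, 104.8]
tool_rot: [2.441, 0.0, -3.129]
force: [0.6, 0.2, 6.5]
width: 0.1
```

```bash
python3 -c "
from h import *
plan2([418,7,142]);shot('scene','s16'); crop('s16',240,180,360,280,6,'s16d')
"
```

```text
clock 21.8 pos [417.5  37.5 104.8] F [0.6 0.2 6.5] w 0.1 toolz [-0.01  0.64 -0.76]
shift cm [-0.01  0.06 -4.81] rotvec [ 0.001 -0.008 -0.01 ]
```

View pics/s16d.png

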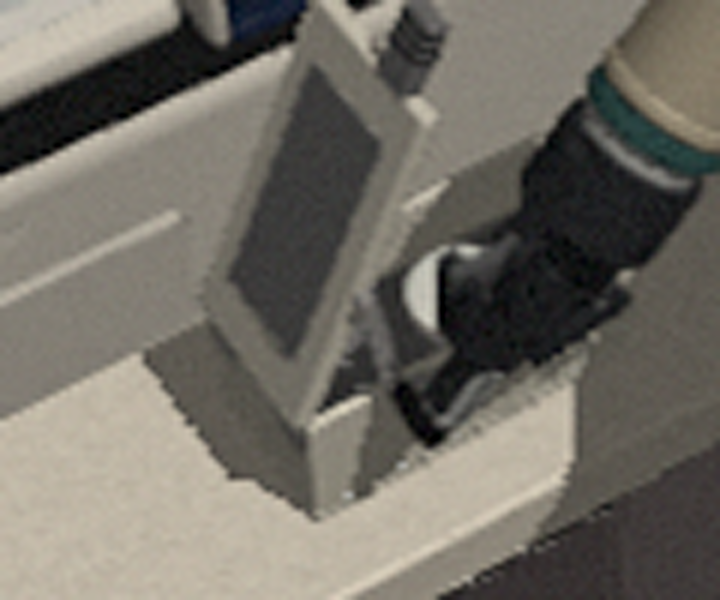

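The lid is already sinking. I push a little further, easing to the front away from the lid's sweep, then look.

carry_out --series '[[[0.2, -0.1, 0.29, 0, 0, 0, 0], [0.4, -0.22, 0.57, 0, 0, 0, 0], [0.5, -0.35, 0.85, 0, 0, 0, 0]]]'

```text
clock: 22.1
eef_pos: [414.9, 39.2, 95.9]
tool_rot: [2.443, 0.004, -3.133]
force: [4.4, -1.6, 8.4]
width: -0.1
```

```bash
python3 -c "
from h import *
plan2([418,7,142]);shot('scene','s17'); crop('s17',240,180,360,280,6,'s17d')
"
```

```text
clock 22.1 pos [414.9  39.2  95.9] F [ 4.4 -1.6  8.4] w -0.1 toolz [-0.    0.64 -0.77]
shift cm [-0.3  0.5 -5.6] rotvec [-0.001 -0.003 -0.011]
```

View pics/s17d.png

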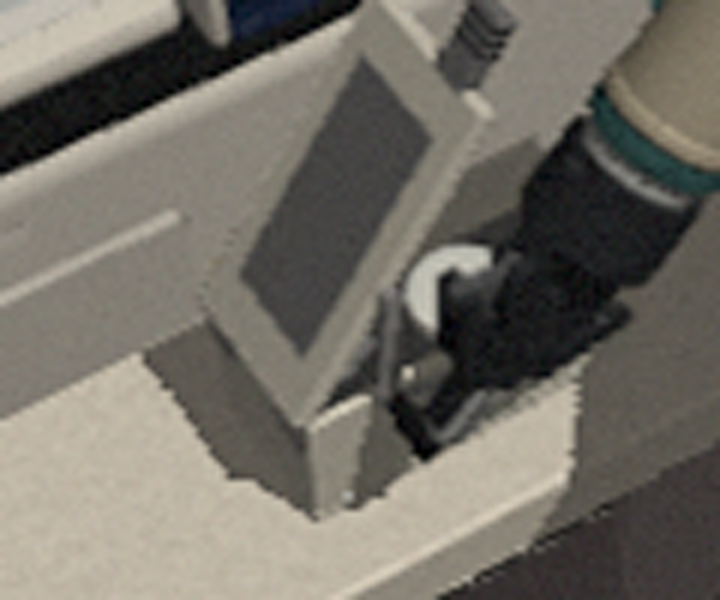

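The lid is at about 0.95 rad with the upper link near vertical, so its weight carries it from here. I retreat quickly to the right, up and front.

carry_out --series '[[[0.5, 0, -2, 0, 0, 0, 0], [1, -1.5, -5, 0, 0, 0, 0], [1.4, -4, -8, 0, 0, 0, 0], [1.6, -6.5, -11, 0, 0, 0, 0], [1.6, -9, -14, 0, 0, 0, 0]]]'

```text
clock: 22.57
eef_pos: [396.7, -121.4, 144.8]
tool_rot: [2.442, -0.002, -3.129]
force: [1.8, 0.9, -0.1]
width: 0.3
```

```bash
python3 -c "
from h import *
plan2([418,7,142]);shot('scene','s18'); crop('s18',220,130,400,280,4,'s18d')
"
```

```text
clock 22.57 pos [ 396.7 -121.4  144.8] F [ 1.8  0.9 -0.1] w 0.3 toolz [-0.01  0.64 -0.77]
shift cm [-2.3   9.62  8.46] rotvec [-0.    -0.01  -0.011]
```

View pics/s18d.png

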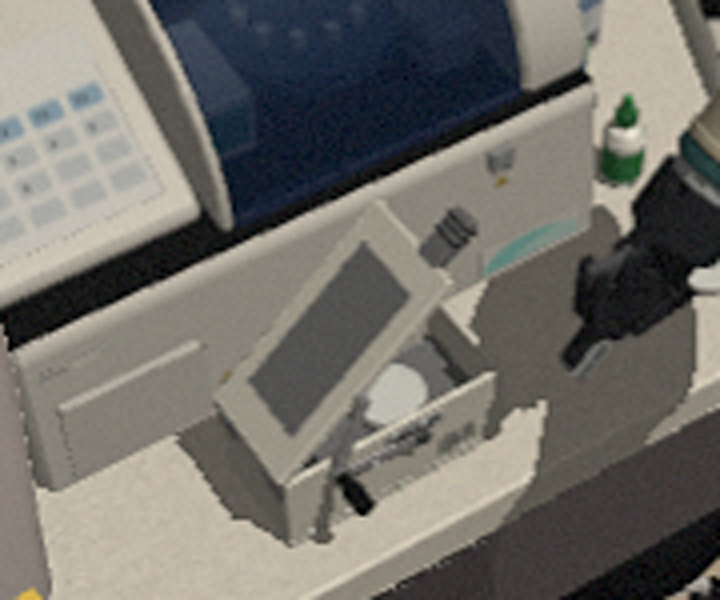

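The gripper is clear and the lid keeps sinking. I draw further away and wait for it to shut.

carry_out --series '[[[0, -0.5, -2.5, 0, 0, 0, 0], [0, -1, -5, 0, 0, 0, 0], [0, -1.5, -7.5, 0, 0, 0, 0], [0, -2, -10, 0, 0, 0, 0], [0, -2.5, -12.5, 0, 0, 0, 0]]]'

```text
clock: 23.03
eef_pos: [398.8, -220.0, 224.5]
tool_rot: [2.442, -0.001, -3.129]
force: [0.4, -0.2, 0.5]
width: -0.0
```

carry_out --series '[[[0, 0, 0, 0, 0, 0, 0], [0, 0, 0, 0, 0, 0, 0], [0, 0, 0, 0, 0, 0, 0], [0, 0, 0, 0, 0, 0, 0], [0, 0, 0, 0, 0, 0, 0]]]'

```text
clock: 23.45
eef_pos: [399.1, -217.9, 223.9]
tool_rot: [2.44, -0.001, -3.128]
force: [-1.0, -0.2, -0.8]
width: 0.0
```

carry_out --series '[[[0, 0, 0, 0, 0, 0, 0], [0, 0, 0, 0, 0, 0, 0], [0, 0, 0, 0, 0, 0, 0], [0, 0, 0, 0, 0, 0, 0], [0, 0, 0, 0, 0, 0, 0]]]'

```text
clock: 23.87
eef_pos: [399.6, -219.1, 224.4]
tool_rot: [2.442, -0.0, -3.129]
force: [0.4, -0.1, 0.1]
width: 0.0
```

carry_out --series '[[[0, 0, 0, 0, 0, 0, 0], [0, 0, 0, 0, 0, 0, 0], [0, 0, 0, 0, 0, 0, 0], [0, 0, 0, 0, 0, 0, 0], [0, 0, 0, 0, 0, 0, 0]]]'

```text
clock: 24.28
eef_pos: [399.6, -219.2, 224.5]
tool_rot: [2.442, 0.0, -3.129]
force: [0.5, 0.0, 0.1]
width: -0.4
```

carry_out --series '[[[0, 0, 0, 0, 0, 0, 0], [0, 0, 0, 0, 0, 0, 0], [0, 0, 0, 0, 0, 0, 0], [0, 0, 0, 0, 0, 0, 0], [0, 0, 0, 0, 0, 0, 0]]]'

```text
clock: 24.7
eef_pos: [399.6, -219.2, 224.5]
tool_rot: [2.442, 0.0, -3.129]
force: [0.2, -0.0, -0.1]
width: -0.1
```

```bash
python3 -c "
from h import *
plan2([418,7,142]);shot('scene','s19'); crop('s19',220,130,400,280,4,'s19d')
shot('top','t1'); crop('t1',255,140,495,250,3.3,'t1c')
"
```

```text
clock 24.7 pos [ 399.6 -219.2  224.5] F [ 0.2 -0.  -0.1] w -0.1 toolz [-0.01  0.64 -0.76]
shift cm [-2.11 11.97 20.86] rotvec [ 0.    -0.008 -0.011]
```

View pics/s19d.png

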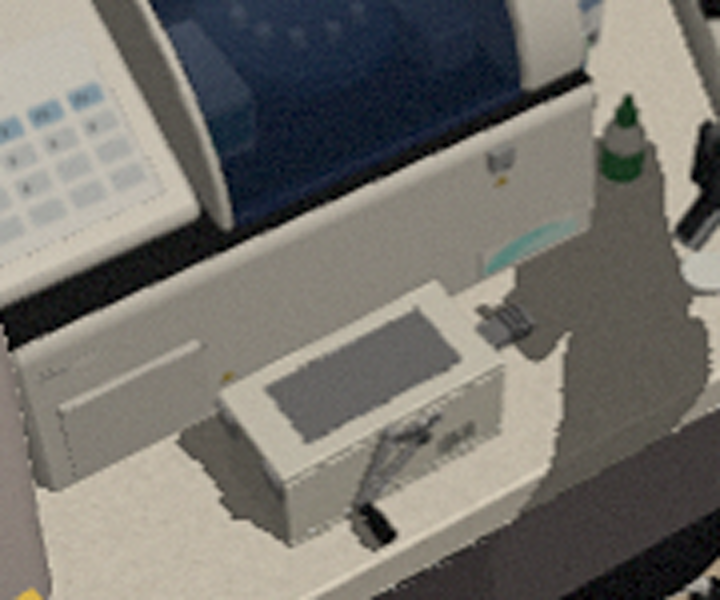

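View pics/t1c.png

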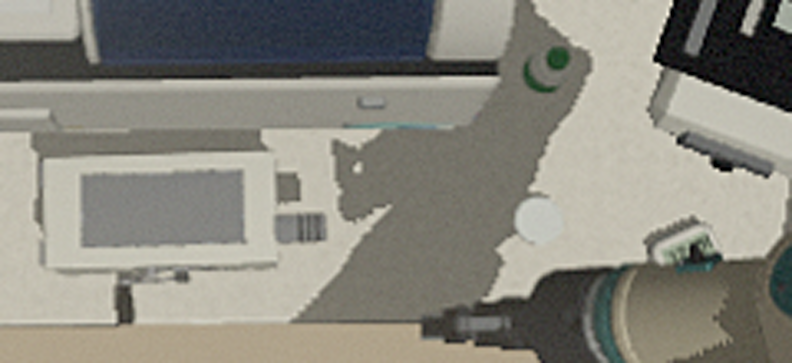

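The lid looks shut just as at the start, with the tab at (300,228) and the knob at (124,303). I'll do a numerical check against the first picture.

carry_out --series '[[[0, 0, 0, 0, 0, 0, 0], [0, 0, 0, 0, 0, 0, 0], [0, 0, 0, 0, 0, 0, 0], [0, 0, 0, 0, 0, 0, 0], [0, 0, 0, 0, 0, 0, 0]]]'

```text
clock: 25.22
eef_pos: [399.6, -219.2, 224.5]
tool_rot: [2.442, 0.0, -3.129]
force: [-0.1, -0.7, -0.4]
width: -0.4
```

```bash
python3 -c "
from h import *
np.set_printoptions(precision=1,suppress=True)
d=shot('top','t2')
for f in ('t0','t2'):
    W=cloud(load(f)); print(f,'lid right',np.nanmedian(W[196:212,322:328].reshape(-1,3),0),'lid left',np.nanmedian(W[196:212,282:288].reshape(-1,3),0),'tab',np.nanmedian(W[207:211,342:351].reshape(-1,3),0),'knob',np.nanmedian(W[230:235,291:294].reshape(-1,3),0))
"
```

```text
t0 lid right [503.9 -68.3  96.9] lid left [504.   45.6  97.5] tab [ 489.  -129.2   97.5] knob [426.4  29.7  29.8]
t2 lid right [503.9 -68.3  97.7] lid left [505.   45.8  97. ] tab [ 488.8 -129.1   99.5] knob [426.4  29.8  29.3]
```

```bash
python3 -c "
from h import *
print(finish_job())"
```

```text
the job is handed in; nothing more can be done
None
```

The petri dish is in the culture box, the lid is shut with the stay folded, and the job was handed in at about 25 s; no verdict came back.

**What I did**
- **Lid:** I raised it by the tab to about 1.43 rad, where the stay snapped over its centre. I then let go and the lid stood on the stay.
- **Dish:** I set it down on the box floor with light contact, about 7 N. The first try closed the fingers above the dish without moving it; the second, about 5 mm lower, held.
- **Closing:** I pressed the stay's knob along its arc until the lid sank under its own weight, and drew clear. The highest wrist force I read while pressing was about 10 N.

**Last checks**
- **Lid and stay:** Lid, tab and knob read within about 2 mm of their positions in the first picture. The largest difference, 2 mm at the tab, is about 0.009 rad if real, against the 0.03 rad allowed.
- **Robot:** The wrist showed no outside force and the arm stood clear of everything.
- **Dish:** I saw it flat on the floor through the open lid before shutting. It cannot be seen now.
- **Bystanders:** I did not measure them. The dropper bottle looked unmoved, and the timer was partly hidden behind the arm. The carton was not in the last close-up views, and the arm did not go near it.

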